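Comb askew stirring rods into the grooves of their tray

TASK

In one of the two grooved trays the white stirring rods lie askew across the ridges. Take the rake from its rest, reach under the clear shield, lower its tines between those rods at the middle of their length, and comb gently towards you along the grooves, again if need be, until every rod lies down in a groove of its own; then stand the rake back in its rest as it stood. Do not touch the rods with the gripper or strike the shield, and leave the rods of the tidy tray and the things around as they are.

Things in the scene. Friction and masses are not known exactly. Their poses are not given: they have to be found in the camera images.
- tray_a: blue grooved tray 208 (x) x 142 (y) x 38 mm, fixed; origin on the worktop under the middle of the grooves, x along them from the robot to the far end. Five V grooves at y = -52, -26, 0, 26, 52 mm, x = -100 to 100; floors 10 mm, ridge tops between them (y = -39, -13, 13, 39) 20 mm high. Walls 6 mm thick, 38 mm high, at both sides and the near end; the far end is open
- tray_b: a second blue tray of exactly the same shape and axes as tray_a, fixed beside it; either may be on the left. Only one of the two trays holds rods that lie askew (three rods, 20 to 31 degrees off the grooves, far ends towards +y, all within x = -30 to 95 mm; beside the middle of their length, at x about 34 mm, each lies over a groove (y = -26, 0, 26 mm) with room for a tine between); the other holds three tidy rods
- shield: clear splash shield with aluminium edges, fixed, over the far half of both trays. Origin on the worktop midway between the trays, level with the middle of their grooves; x to the far side. Plate 360 mm wide (y), x = 0 to 130 mm, 222 to 234 mm above the worktop; two legs at x = 122, y = +-170 mm. An upright gripper would hit it: lean the tool 25 to 35 degrees, as the rake's handle does
- rake: rake, 120 g. Origin at the middle of the row of tine tips, z up along the tines when it stands in its rest and in use, x away from the handle. Four round steel tines 6 mm thick at y = -39, -13, 13, 39 mm (they ride above the ridges; rods pass between); head bar 96 mm wide (y), 14 mm high, its middle 24 mm above the tips. The handle rises from there towards -x, leaning 30 degrees from z
- rake_grip (a point): where to grasp the rake: in its orange grip, 110 mm up the handle, at x = -55, y = 0, z = 119 mm of the rake (same axes). Handle 20 mm wide between flat sides (normal to y), 16 mm thick; orange from 62 to 138 mm up. Grasp across the 20 mm with the fingers pointing down along the handle or a little steeper
- rake_rest: grey rest of the rake, fixed; origin on the worktop under its tine slot. The rake stands in it at 0, 0, 8 mm with the same axes. Base 8 mm thick, x = -80 to 30, 124 mm wide (y); slot lips 10 mm high leave 15 mm for the 6 mm tines; a notched post carries the handle 45 mm up it, with 4 mm play each side. Lift the rake straight up and set it straight down
- rod_1: white ceramic stirring rod, round-ended, 8 mm diameter, 120 mm long, about 30 g; origin at its centre, x along the rod. It may lie in either tray, askew or tidy. Lying in a groove its centre is 14 mm above the tray's origin (two forced into one groove: 17), across ridges about 24 mm
- rod_2: white ceramic stirring rod, round-ended, 8 mm diameter, 120 mm long, about 30 g; origin at its centre, x along the rod. It may lie in either tray, askew or tidy. Lying in a groove its centre is 14 mm above the tray's origin (two forced into one groove: 17), across ridges about 24 mm
- rod_3: white ceramic stirring rod, round-ended, 8 mm diameter, 120 mm long, about 30 g; origin at its centre, x along the rod. It may lie in either tray, askew or tidy. Lying in a groove its centre is 14 mm above the tray's origin (two forced into one groove: 17), across ridges about 24 mm
- rod_4: white ceramic stirring rod, round-ended, 8 mm diameter, 120 mm long, about 30 g; origin at its centre, x along the rod. It may lie in either tray, askew or tidy. Lying in a groove its centre is 14 mm above the tray's origin (two forced into one groove: 17), across ridges about 24 mm
- rod_5: white ceramic stirring rod, round-ended, 8 mm diameter, 120 mm long, about 30 g; origin at its centre, x along the rod. It may lie in either tray, askew or tidy. Lying in a groove its centre is 14 mm above the tray's origin (two forced into one groove: 17), across ridges about 24 mm
- rod_6: white ceramic stirring rod, round-ended, 8 mm diameter, 120 mm long, about 30 g; origin at its centre, x along the rod. It may lie in either tray, askew or tidy. Lying in a groove its centre is 14 mm above the tray's origin (two forced into one groove: 17), across ridges about 24 mm
- timer: white kitchen-style timer 68x68x19 mm lying on the worktop, bystander; origin under its centre
- tape_roll: roll of tan tape 96x95x25 mm lying flat, bystander; origin under its centre
- scissors: blue-handled scissors 87x199x9 mm, bystander; origin under the centre

How it is judged (in metres and radians):
On the way, in this order (a step that is already met when the one before it is completed fails the run):
1. the rake is lifted from its rest (z of rake in the frame of rake_rest above 0.035 m), for 0.1 s.
2. the rake's tines are down between the rods of the disordered tray, under the shield (z of rake in the frame of tray_a between 0 and 0.032 m and x of rake in the frame of tray_a between 0.025 and 0.055 m and y of rake in the frame of tray_a between -0.03 and 0.03 m), for 0.1 s.
3. every rod of that tray lies down in a groove (angle between the x axis of each of rod_1, rod_2, rod_3 and the x axis of tray_a, either way round below 0.08 rad and z of rod_1 in the frame of tray_a between 0.01 and 0.0157 m and x of rod_1 in the frame of tray_a between -0.06 and 0.05 m and y of rod_1 in the frame of tray_a between -0.065 and 0.065 m and z of rod_2 in the frame of tray_a between 0.01 and 0.0157 m and x of rod_2 in the frame of tray_a between -0.06 and 0.05 m and y of rod_2 in the frame of tray_a between -0.065 and 0.065 m and z of rod_3 in the frame of tray_a between 0.01 and 0.0157 m and x of rod_3 in the frame of tray_a between -0.06 and 0.05 m and y of rod_3 in the frame of tray_a between -0.065 and 0.065 m), for 0.2 s.
At the end, for the whole second after the job is handed in: the three rods of the disordered tray lie down in its grooves (within 0.08 rad of the grooves, centres less than 15.7 mm above the tray's origin, inside the tray), at rest; the rake stands at rest in its rest within 10 mm and 0.15 rad of its home, upright within 0.12 rad (all of step 3 and x of rake in the frame of rake_rest between -0.01 and 0.01 m and y of rake in the frame of rake_rest between -0.01 and 0.01 m and z of rake in the frame of rake_rest below 0.014 m and angle between rake's own z axis and vertical below 0.12 rad and angle between the x axis of rake and the x axis of rake_rest, either way round below 0.15 rad and linear speed of each of rake, rod_1, rod_2, rod_3 below 0.02 m/s); the robot touches nothing.
It fails at once if the gripper or arm touches a rod (contact force between any of the fingers, the arm and rod_1 above 0.5 N or contact force between any of the fingers, the arm and rod_2 above 0.5 N or contact force between any of the fingers, the arm and rod_3 above 0.5 N or contact force between any of the fingers, the arm and rod_4 above 0.5 N or contact force between any of the fingers, the arm and rod_5 above 0.5 N or contact force between any of the fingers, the arm and rod_6 above 0.5 N).
It fails at once if a rod of the tidy tray is moved by more than 15 mm (distance of any of rod_4, rod_5, rod_6 from where it was at the start of the episode above 0.015 m).
It fails at once if the rake is pressed on a tray with more than 40 N or on a rod with more than 30 N (contact force between rake and tray_a above 40 N or contact force between rake and tray_b above 40 N or contact force between rake and rod_1 above 30 N or contact force between rake and rod_2 above 30 N or contact force between rake and rod_3 above 30 N or contact force between rake and rod_4 above 30 N or contact force between rake and rod_5 above 30 N or contact force between rake and rod_6 above 30 N).
It fails at once if the shield is struck (contact force between any of the fingers, the arm, rake and shield above 3 N).
It fails at once if a bystander is moved by more than 30 mm (distance of any of timer, tape_roll, scissors from where it was at the start of the episode above 0.03 m).
It also fails if it takes over 64 s, if anything falls off the work surface, if the arm or the gripper's body presses on something with over 40 N, if the wrist force passes 120 N, or if a joint passes its speed limit or range.

ROBOT

A 7-joint arm with a two-finger parallel gripper is mounted at the origin on a cart in front of the work surface, level with it; the furniture and walls round the work are solid. World frame = base frame: x ahead of the robot, y to its left, z up, the work surface at z = 0. Lengths are in mm, angles in rad, forces in N, time in s.
With the tool pointing down it reaches from about 350 to 900 mm from the base axis. Payload 19.9 kg.
Tool frame: the origin (TCP) lies at the very end of the fingers, on their centre line; the grasp point (between the pads) lies 19 mm behind it (env.grasp_offset is the distance from the TCP to the grasp point, in mm); z points along the fingers, y is the direction in which the jaws open and shut (so a half turn about z gives the same grasp; the last joint's range is limited). The gripper opens to 94 mm and grips with 3 to 60 N. Pads are 16 mm wide; open, the fingers measure 119 mm over their backs; the gripper's body (75 mm by 177 mm) begins 78 mm behind the grasp point.
Start: joints at [1.187, 0.417, -0.01, 1.614, 0.005, 1.111, -0.053], TCP at [210.071, -588.616, 205.425] pointing down, gripper open.
Joint ranges: [-2.81, 2.81], [-0.39, 2.02], [-1.27, 1.25], [0.06, 2.57], [-1.19, 4.33], [0.19, 2], [-2.82, 2.82]. Speed limits (rad/s): [1.89, 1.89, 2.39, 2.39, 3.01, 3.01, 3.01].

INTERFACE

Orientations are given as a unit quaternion [x, y, z, w].
In Python, from plant import read_state, eyes, env gives the robot as it stands.
- The arm moves only by the tool arm_command, never from a script. Its argument "rows" is a list of rows, each a list of 5 numbers: the shift along the tool's x, y, z in mm, then the turn about the tool's z in rad, then the finger opening in mm, from 0 to 94. A call has exactly 8 rows; each row is the pose to reach, as a shift and turn from the pose commanded when the call began, along the tool's axes at that moment; what a row does not reach only later rows make up. A row lasts 1/8 s, in which the tool goes at most 62.5 mm and 10.7 degrees, less where a joint would pass 70% of its speed; a pose out of reach is approached as far as the arm can. A call with a gripper value outside its range is refused whole. The fingers move at their own pace and stop on an object; "grip_force" is the grip in N (left out, the last holds). Time passes only in rows, so rows that repeat a pose let the fingers close, or fill a call up. It gives the time, the measured TCP pose, the force and the opening at its end, in the units of the state.
- read_state(): the state, without advancing time (a new reading comes with each control period).
- eyes.grab_frame(name): name is "scene" or "side" or "wrist"; returns a dict with "color" (400x640x3 uint8, red, green, blue), "intrinsics" (3x3 intrinsics, pixels), "T" (4x4, takes a point from camera to world coordinates). Camera axes: x right, y up, looking along -z (the intrinsics and any distortion apply to the point x, -y, -z); pixel columns grow to the right and rows downward; lengths in mm; the calibration is good to about 2 mm. A picture is of the moment at which its call begins. There is no depth.
- env.sign_off(): hands the job in, once; it reports no verdict.
The state is a dict: "time": time; "joint_positions": joint angles; "joint_vel": joint speeds; "effort": joint torques, N m; "position": TCP position; "ee_rot": TCP orientation; "contact_force": force on the tool from outside, world axes, zero at the start; "torque": the same for the moment, N m; "grip_width": finger opening in mm.
Only numpy, scipy, OpenCV 4.12 (cv2) and the standard library are available. Lean on these libraries where they do the work, as an engineer would, in place of code of your own. Each camera call takes 0.05 s, during which the arm holds its last target.

## Working session

There is one attempt and no reset: what is moved stays moved. The work goes in short steps, Python scripts to look and compute and a tool call to move; the robot and the scene stay as the last step left them, time stands still between calls to the robot, and variables do not carry over. Pictures are saved under pics/ and viewed, and the job is handed in when it is done.

Besides the shell and the picture viewer there is one more tool, called by a JSON object that holds its "name" and its "arguments". arm_command: Moves the arm, as the interface text tells. Its arguments: {"type":"object","properties":{"rows":{"type":"array","items":{"type":"array","items":{"type":"number"}}},"grip_force":{"type":"number"}},"required":["rows"]}

```bash
ls; mkdir -p pics
python3 - <<'E'
from plant import read_state, eyes, env
import cv2
s=read_state()
for k,v in s.items(): print(k,v)
for n in ["scene","side","wrist"]:
    f=eyes.grab_frame(n); cv2.imwrite(f"pics/{n}0.png",f["color"][:,:,::-1]); print(n,f["intrinsics"],f["T"])
print(env.grasp_offset)
E
```

```text
pics
time 0.0
joint_positions [ 1.18647916  0.41797192 -0.01031082  1.61419048  0.00471585  1.11067538
 -0.05299838]
joint_vel [ 5.47792908e-04 -7.44776197e-05 -9.32753692e-04  3.66035850e-04
  1.97663905e-03  4.33659568e-04  1.03202530e-03]
effort [ 1.02236037e-03 -8.51244807e+01  6.38966337e-01 -4.25989044e+01
 -4.88506921e-02  1.86330546e-02  8.15058161e-05]
position [ 209.9482023  -588.27795173  204.81967893]
ee_rot [ 9.85343240e-01  1.70582317e-01 -1.54222377e-04 -5.91027534e-04]
contact_force [ 0.1109415   0.30883218 -1.00847469]
torque [-0.02479606 -0.00278287  0.02286681]
grip_width 93.71984728173956
scene [[446.9901717    0.         320.69120258]
 [  0.         446.9901717  205.45926274]
 [  0.           0.           1.        ]] [[-6.96075476e-01  3.52660846e-01 -6.25387288e-01 -2.52475698e+02]
 [-7.17764036e-01 -3.21017219e-01  6.17869512e-01  8.38775825e+02]
 [ 1.71382966e-02  8.78964318e-01  4.76579486e-01  7.07706272e+02]
 [ 0.00000000e+00  0.00000000e+00  0.00000000e+00  1.00000000e+00]]
side [[363.37549754   0.         322.54365307]
 [  0.         363.37549754 196.69967143]
 [  0.           0.           1.        ]] [[ 9.97807776e-01  1.69851949e-02 -6.39620605e-02  4.82873793e+02]
 [-6.16208636e-02  5.90936292e-01 -8.04361342e-01 -7.11852652e+02]
 [ 2.41352687e-02  8.06539399e-01  5.90687469e-01  6.69951150e+02]
 [ 0.00000000e+00  0.00000000e+00  0.00000000e+00  1.00000000e+00]]
wrist [[358.53563254   0.         316.18787692]
 [  0.         358.53563254 197.8630706 ]
 [  0.           0.           1.        ]] [[ 3.34796948e-01  9.11851113e-01  2.37567993e-01  2.78792255e+02]
 [-9.42290166e-01  3.24114596e-01  8.38985789e-02 -5.64362804e+02]
 [-4.96241571e-04 -2.51946972e-01  9.67740914e-01  3.84523766e+02]
 [ 0.00000000e+00  0.00000000e+00  0.00000000e+00  1.00000000e+00]]
18.8
```

View pics/scene0.png

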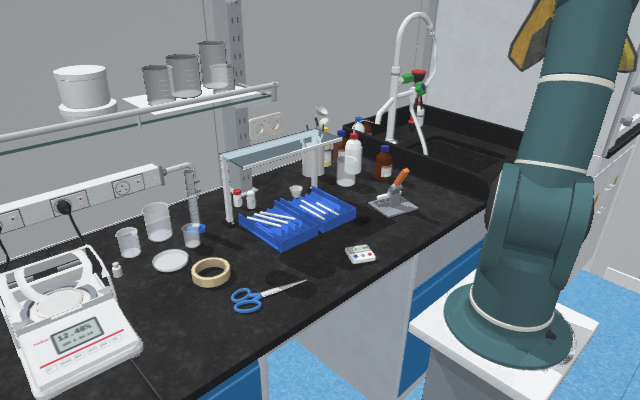

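View pics/side0.png

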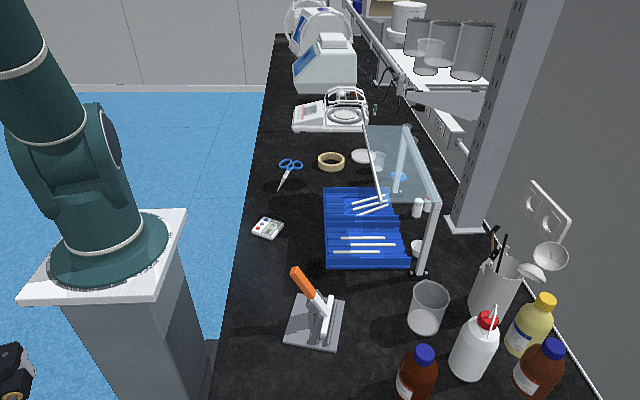

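View pics/wrist0.png

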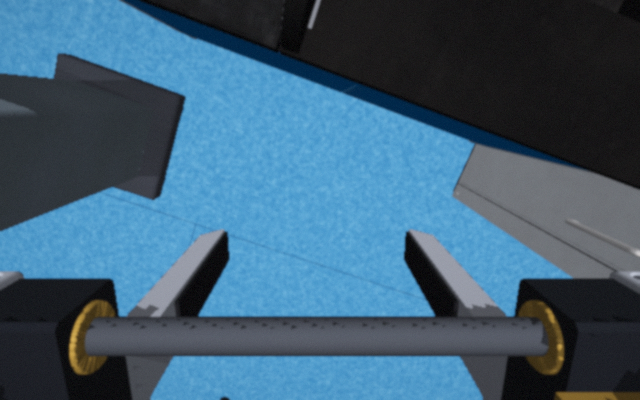

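The askew tray is the left one (+y). The rake rest is on the right. I'll measure with enlarged crops.

```bash
cat > h.py <<'E'
import numpy as np, cv2
def crop(img,x0,y0,x1,y1,s,name,step=10):
    c=cv2.resize(img[y0:y1,x0:x1,::-1],None,fx=s,fy=s,interpolation=cv2.INTER_CUBIC)
    for u in range(x0,x1):
        if u%step==0:
            cv2.line(c,((u-x0)*s,0),((u-x0)*s,6),(0,255,255),1); cv2.putText(c,str(u),((u-x0)*s,16),0,.35,(0,255,255),1)
    for v in range(y0,y1):
        if v%step==0:
            cv2.line(c,(0,(v-y0)*s),(6,(v-y0)*s),(0,255,255),1); cv2.putText(c,str(v),(8,(v-y0)*s+4),0,.35,(0,255,255),1)
    cv2.imwrite(name,c)
def proj(f,P):
    P=np.atleast_2d(P); T=f["T"]; q=(P-T[:3,3])@T[:3,:3]
    K=f["intrinsics"]; return np.c_[K[0,0]*q[:,0]/-q[:,2]+K[0,2], K[1,1]*-q[:,1]/-q[:,2]+K[1,2]]
def ray(f,uv):
    K=f["intrinsics"]; d=np.array([(uv[0]-K[0,2])/K[0,0],-(uv[1]-K[1,2])/K[1,1],-1.]); return f["T"][:3,3],f["T"][:3,:3]@d
def onz(f,uv,z):
    o,d=ray(f,uv); return o+d*(z-o[2])/d[2]
def tri(fs,uvs):
    A=np.zeros((3,3));b=np.zeros(3)
    for f,uv in zip(fs,uvs):
        o,d=ray(f,uv);d/=np.linalg.norm(d);M=np.eye(3)-np.outer(d,d);A+=M;b+=M@o
    p=np.linalg.solve(A,b); return p,[np.linalg.norm(proj(f,p)[0]-uv) for f,uv in zip(fs,uvs)]
E
python3 - <<'E'
from plant import eyes
from h import *
import pickle
s=eyes.grab_frame("scene");d=eyes.grab_frame("side")
pickle.dump((s,d),open("f0.pkl","wb"))
crop(s["color"],220,125,360,255,5,"pics/s1.png")
crop(s["color"],360,155,430,225,8,"pics/s2.png")
crop(d["color"],310,110,450,285,4,"pics/d1.png")
crop(d["color"],275,255,355,360,5,"pics/d2.png")
E
```

```text
(no output)
```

View pics/s1.png

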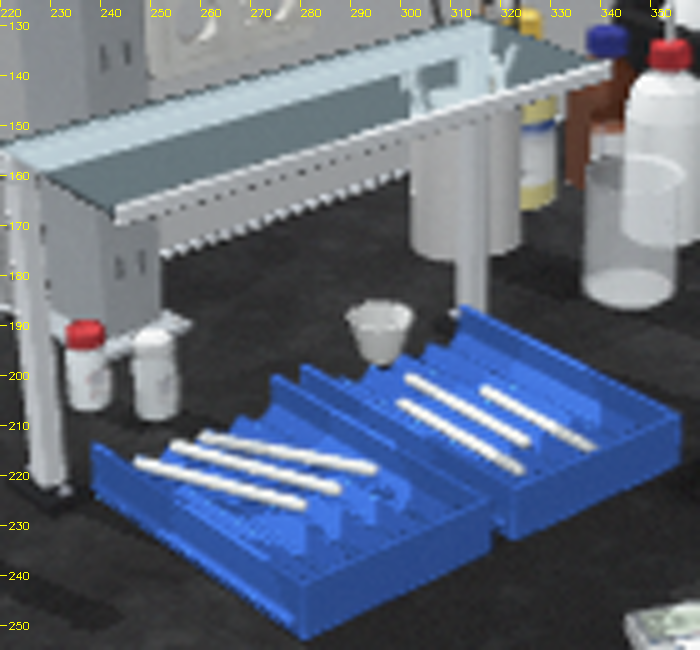

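View pics/s2.png

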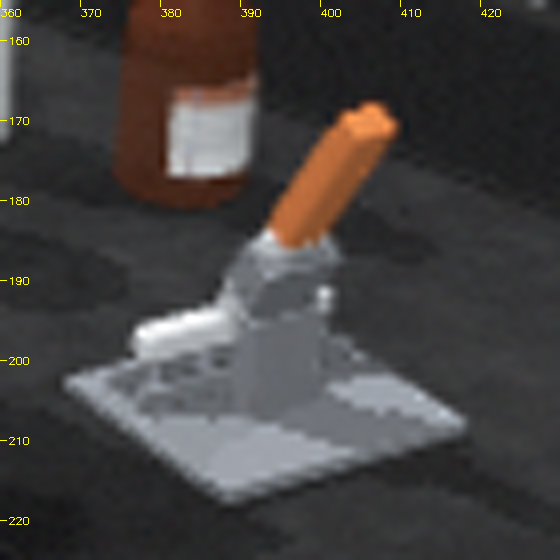

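View pics/d1.png

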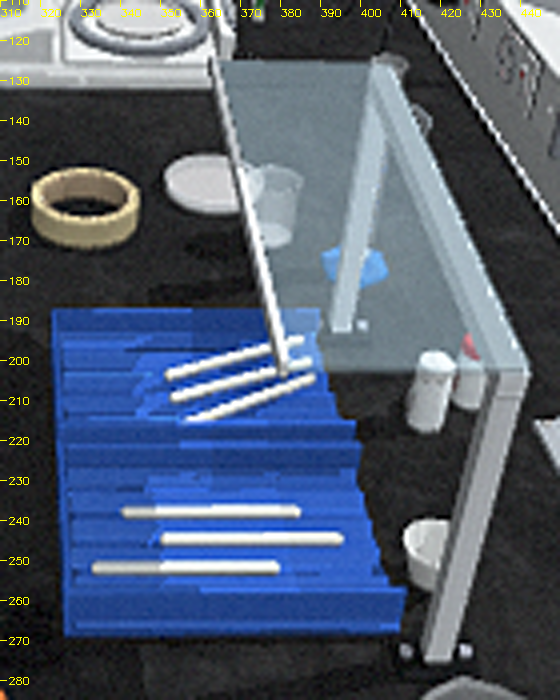

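View pics/d2.png

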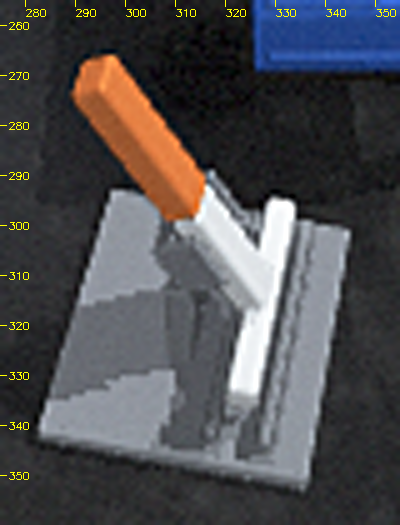

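```bash
cat > fit.py <<'E'
import pickle
from h import *
from scipy.optimize import least_squares
s,d=pickle.load(open("f0.pkl","rb"))
def T(p,P):
    c,sn=np.cos(p[2]),np.sin(p[2]); P=np.array(P,float)
    return np.c_[p[0]+c*P[:,0]-sn*P[:,1],p[1]+sn*P[:,0]+c*P[:,1],P[:,2]]
def fit(kp,x0,n):
    def r(p):
        return np.concatenate([(proj(f,T(p,[P]))[0]-uv) for f,P,uv in kp])
    o=least_squares(r,x0,loss="soft_l1"); print(n,o.x.round(4)); print(r(o.x).reshape(-1,2).round(1).tolist()); return o.x
F=102;N=-106
A=[(s,(N,71,0),(280.5,252.5)),(s,(N,71,38),(280.5,241)),(s,(N,-71,38),(317.5,224)),(s,(N,-71,0),(317.5,234.5)),(s,(F,71,38),(238.5,213.5)),(s,(F,71,0),(239,225)),(s,(F,-71,38),(274,200)),
 (d,(N,71,38),(323,187.5)),(d,(F,71,38),(389.5,187.5))]
B=[(s,(N,-71,38),(355.5,207)),(s,(N,-71,0),(355.5,217)),(s,(N,71,0),(322,232.5)),(s,(F,-71,38),(311.5,186)),(s,(F,71,38),(280,198)),
 (d,(N,-71,38),(326,259)),(d,(N,-71,0),(326,268.5)),(d,(F,-71,38),(411,257)),(d,(F,-71,0),(411,267.5))]
R=[(s,(30,62,8),(368,202.5)),(s,(-80,62,8),(387.5,215.8)),(s,(-80,-62,8),(418,207)),
 (d,(-80,62,8),(297,293)),(d,(30,62,8),(345,301)),(d,(30,-62,8),(336,350)),(d,(-80,-62,8),(283,341))]
if __name__=="__main__":
    a=fit(A,(550,100,0),"A");b=fit(B,(550,-50,0),"B");r=fit(R,(500,-250,0),"rest")
    m=(a+b)/2
    for f,n in((s,"scene"),(d,"side")):
        print(n,"shield", proj(f,T(m,[(0,180,234),(0,-180,234),(130,180,234),(130,-180,234)])).round(1).tolist())
        print("tine bar ends/grip", proj(f,T(r,[(0,48,32),(0,-48,32),(-55,0,127),(-69,0,8+24+119.5)])).round(1).tolist())
    for f,uvs,n in((s,[(248,218),(281,225.5),(255,214),(287,222.5),(261,212),(295,219)],"s"),(d,[(352,203.5),(384.5,195),(353.5,209.5),(386,200.5),(356.5,215),(387,204.5)],"d")):
        for uv in uvs:
            q=onz(f,uv,24)-[a[0],a[1],0]; c,sn=np.cos(a[2]),np.sin(a[2]); print(n,uv,round(c*q[0]+sn*q[1]),round(-sn*q[0]+c*q[1]))
E
python3 fit.py
```

```text
A [ 6.580411e+02  1.225739e+02 -1.750000e-02]
[[0.1, 0.4], [-0.3, 0.3], [0.8, -0.3], [0.6, 0.2], [-1.3, -0.3], [-0.9, -1.0], [0.4, -1.1], [-0.7, 0.1], [0.3, -0.2]]
B [ 6.515159e+02 -3.272800e+01 -1.580000e-02]
[[0.1, 0.2], [-0.6, 0.8], [0.4, 1.1], [-0.5, -0.6], [-1.6, 0.0], [0.1, -0.2], [-0.3, 1.2], [1.0, 0.4], [-1.6, 0.7]]
rest [ 5.360216e+02 -2.543553e+02 -2.438000e-01]
[[-1.0, -0.8], [-0.3, 0.3], [-0.7, 0.2], [-0.3, -0.5], [-0.2, -0.6], [0.4, 1.6], [-1.1, 0.5]]
scene shield [[244.1, 166.7], [340.4, 136.4], [217.6, 152.7], [312.4, 126.2]]
tine bar ends/grip [[376.3, 198.1], [399.2, 191.9], [401.4, 175.1], [405.1, 169.5]]
side shield [[360.3, 123.9], [383.3, 200.6], [405.9, 124.0], [446.6, 200.1]]
tine bar ends/grip [[330.9, 296.3], [322.9, 335.4], [300.5, 279.7], [293.2, 269.8]]
s (248, 218) 77 50
s (281, 225.5) -24 3
s (255, 214) 83 20
s (287, 222.5) -22 -22
s (261, 212) 81 -2
s (295, 219) -22 -53
d (352, 203.5) -21 9
d (384.5, 195) 84 50
d (353.5, 209.5) -20 -20
d (386, 200.5) 83 22
d (356.5, 215) -14 -45
d (387, 204.5) 82 2
```

{"name": "arm_command", "arguments": {"rows": [[0,0,-50,0,94],[40,-26,-75,0.1,94],[100,-65,-75,0.2,94],[160,-105,-75,0.3,94],[220,-145,-75,0.4,94],[280,-184,-75,0.5,94],[330,-216,-75,0.587,94],[366,-240,-75,0.587,94]]}}

```text
time: 1.25
position: [466.0, -249.8, 280.6]
ee_rot: [0.992, -0.123, 0.0, 0.0]
contact_force: [0.7, -0.9, 0.1]
grip_width: 94.0
```

{"name": "arm_command", "arguments": {"rows": [[0,0,0,0,94],[0,0,0,0,94],[0,0,0,0,94],[0,0,0,0,94],[0,0,0,0,94],[0,0,0,0,94],[0,0,0,0,94],[0,0,0,0,94]]}}

```text
time: 2.25
position: [465.1, -251.5, 280.4]
ee_rot: [0.993, -0.122, -0.0, -0.0]
contact_force: [-1.3, 1.0, 0.3]
grip_width: 94.3
```

Run:
```python
from plant import read_state, eyes
from h import *
import pickle
from scipy.spatial.transform import Rotation as R
s=read_state();print(s["time"],s["position"],R.from_quat(s["ee_rot"]).as_matrix().round(3),s["joint_positions"].round(2))
f=eyes.grab_frame("wrist");pickle.dump(f,open("w1.pkl","wb"))
crop(f["color"],0,0,640,400,1,"pics/w1.png",50)
```

```text
2.25 [ 465.11321639 -251.51428688  280.42564262] [[ 0.97  -0.242 -0.   ]
 [-0.242 -0.97   0.   ]
 [-0.    -0.    -1.   ]] [ 0.6   0.19 -0.19  1.75  0.04  1.21 -1.41]
```

View pics/w1.png

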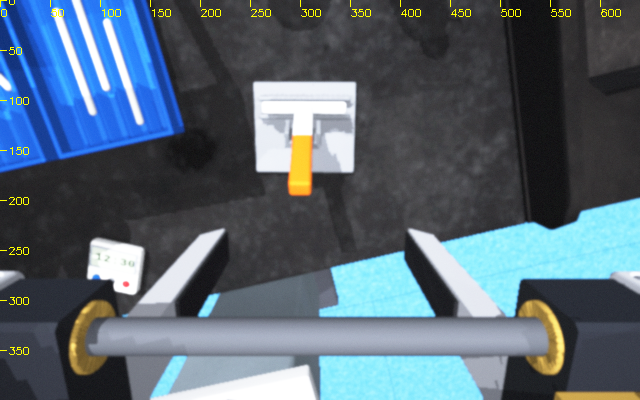

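The wrist view shows the rest with the rake at (300,130) and the tray edge at the left.

Run:
```python
from h import *
import pickle
f=pickle.load(open("w1.pkl","rb"))
crop(f["color"],245,75,365,200,6,"pics/w1c.png")
```

```text
(no output)
```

View pics/w1c.png

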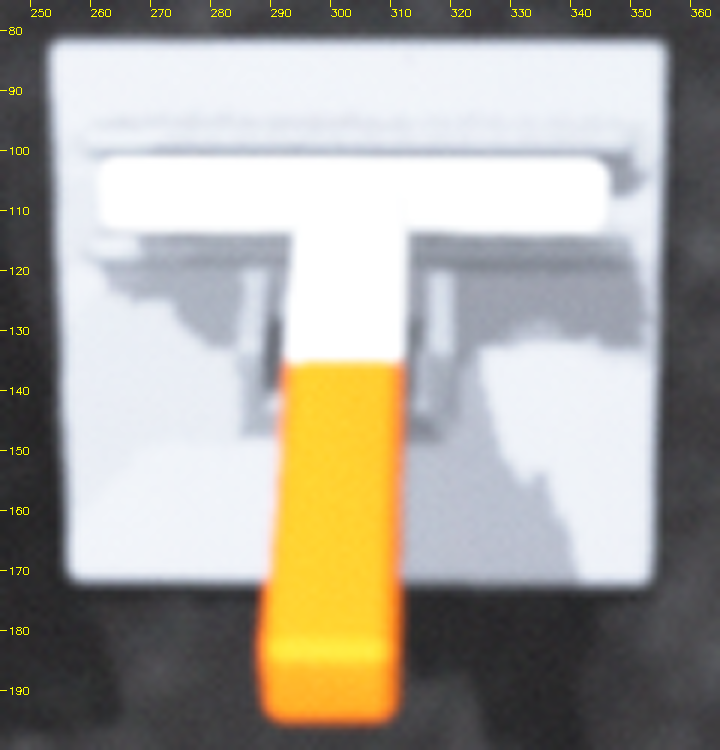

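Run:
```python
from fit import *
w=pickle.load(open("w1.pkl","rb"))
W=[(w,(30,62,8),(253,81.7)),(w,(30,-62,8),(356.3,81.7)),(w,(-80,-62,8),(354.3,171.8)),(w,(-80,62,8),(257,171.8))]
p=fit(W,(536,-254,-.24),"wrist only"); q=fit(W+R,(536,-254,-.24),"all")
H=[(w,(7,48,39),(261,101)),(w,(7,-48,39),(345.3,101)),(w,(-7,48,39),(261.3,113.5)),(w,(-7,-48,39),(345,113.5))]
h=fit(H,(536,-254,-.24),"rake head")
for s_ in (62,138):
  x=-np.sin(np.pi/6)*s_; z=32+np.cos(np.pi/6)*s_; print(s_,proj(w,T(p,[(x,10,z),(x,-10,z)])).round(1).tolist())
```

```text
wrist only [ 5.361097e+02 -2.556867e+02 -2.441000e-01]
[[0.1, -0.0], [0.0, -0.2], [-0.3, 0.0], [0.1, 0.2]]
all [ 5.361003e+02 -2.554931e+02 -2.445000e-01]
[[-0.0, 0.0], [-0.1, -0.1], [-0.4, 0.1], [-0.1, 0.2], [-0.8, -0.9], [-0.1, 0.2], [-0.5, 0.0], [-0.3, -0.1], [-0.0, -0.1], [0.5, 2.1], [-1.1, 1.0]]
rake head [ 5.366892e+02 -2.546494e+02 -2.457000e-01]
[[-0.2, -0.1], [0.1, -0.1], [-0.1, 0.1], [0.2, 0.1]]
62 [[293.4, 138.8], [312.7, 138.8]]
138 [[289.6, 189.1], [312.2, 189.1]]
```

{"name": "arm_command", "arguments": {"rows": [[2,-7,20,0,60],[5,-14,40,0,60],[5,-14,60,0,60],[5,-14,80,0,60],[5,-14,90,0,60],[5,-14,90,0,60],[5,-14,90,0,60],[5,-14,90,0,60]]}}

```text
time: 3.3
position: [473.6, -239.2, 191.1]
ee_rot: [0.993, -0.122, 0.0, 0.0]
contact_force: [0.0, 0.3, -0.6]
grip_width: 60.2
```

```bash
cat > st.py <<'E'
from plant import read_state, eyes
from h import *
import pickle,sys
from scipy.spatial.transform import Rotation as R
s=read_state();M=R.from_quat(s["ee_rot"]).as_matrix()
print(round(s["time"],2),s["position"].round(1),"head",np.arctan2(M[1,0],M[0,0]).round(4),"zax",M[:,2].round(3),"F",s["contact_force"].round(1),"w",round(s["grip_width"],1))
for n in sys.argv[2:]:
    f=eyes.grab_frame(n);pickle.dump(f,open(f"{n}{sys.argv[1]}.pkl","wb")); cv2.imwrite(f"pics/{n}{sys.argv[1]}.png",f["color"][:,:,::-1])
E
python3 st.py 2 wrist
```

```text
3.3 [ 473.6 -239.2  191.1] head -0.2442 zax [ 0.001 -0.    -1.   ] F [ 0.   0.3 -0.6] w 60.2
```

View pics/wrist2.png

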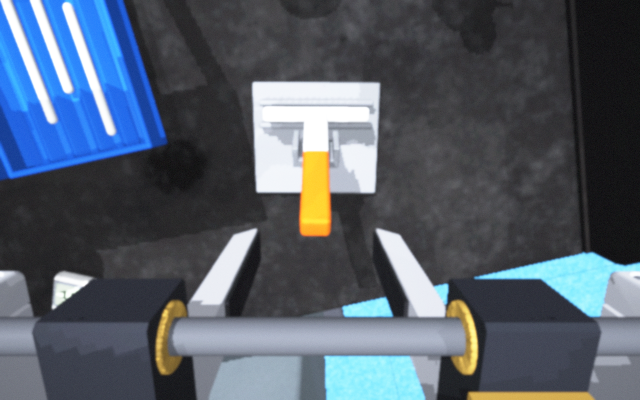

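The handle (315,190) is centred between the fingers (258, 375). I'll go down and grip it.

{"name": "arm_command", "arguments": {"rows": [[0,0,20,0,60],[0,0,40,0,60],[0,0,59,0,60],[0,0,59,0,50],[0,0,59,0,20],[0,0,59,0,10],[0,0,59,0,10],[0,0,59,0,10]], "grip_force": 60}}

```text
time: 4.35
position: [473.4, -239.2, 131.7]
ee_rot: [0.993, -0.122, 0.0, 0.0]
contact_force: [0.9, -0.1, 2.8]
grip_width: 19.6
```

```bash
python3 st.py 3 wrist side
```

```text
4.35 [ 473.4 -239.2  131.7] head -0.2442 zax [ 0. -0. -1.] F [ 0.9 -0.1  2.8] w 19.6
```

View pics/side3.png

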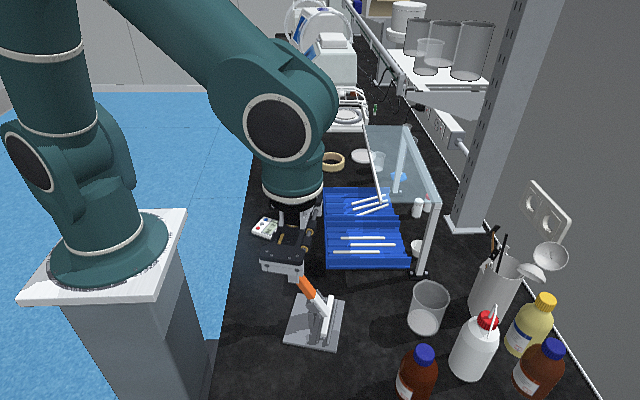

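View pics/wrist3.png

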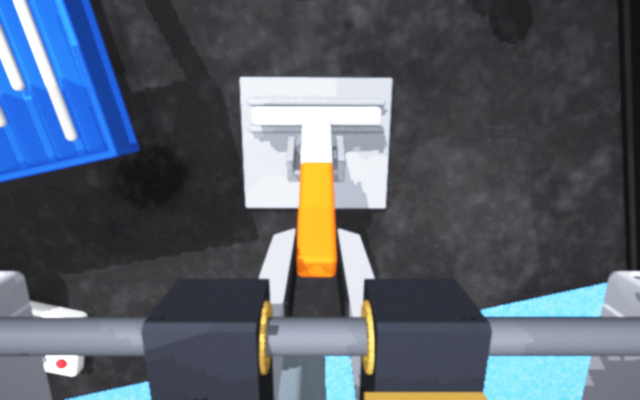

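{"name": "arm_command", "arguments": {"rows": [[0,0,-5,0,10],[0,0,-12,0,10],[0,0,-25,0,10],[0,0,-40,0,10],[0,0,-60,0,10],[0,0,-80,0,10],[0,0,-80,0,10],[0,0,-80,0,10]]}}

```text
time: 5.45
position: [473.1, -239.0, 211.1]
ee_rot: [0.993, -0.122, -0.0, -0.0]
contact_force: [-0.2, 0.7, -1.4]
grip_width: 19.6
```

```bash
python3 st.py 4 wrist side
```

```text
5.45 [ 473.1 -239.   211.1] head -0.2442 zax [-0.  0. -1.] F [-0.2  0.7 -1.4] w 19.6
```

View pics/wrist4.png

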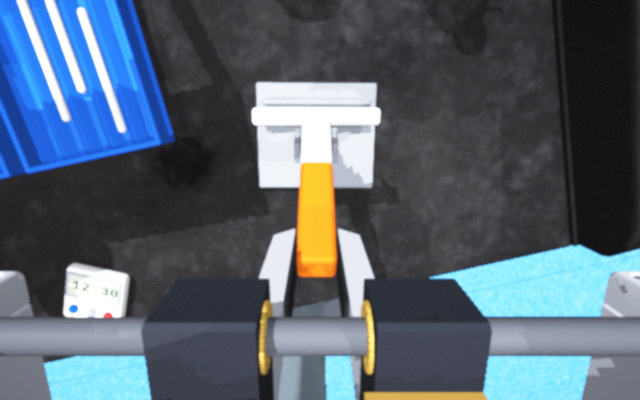

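{"name": "arm_command", "arguments": {"rows": [[-2,-20,0,0,10],[-6,-65,0,0,10],[-10,-120,0,-0.07,10],[-14,-175,0,-0.14,10],[-19,-230,0,-0.227,10],[-23,-285,0,-0.227,10],[-27,-335,0,-0.227,10],[-30,-367,0,-0.227,10]]}}

```text
time: 6.55
position: [532.6, 126.8, 210.8]
ee_rot: [1.0, -0.008, -0.001, -0.0]
contact_force: [0.5, -1.3, -1.5]
grip_width: 19.5
```

{"name": "arm_command", "arguments": {"rows": [[0,0,0,0,10],[0,0,0,0,10],[0,0,0,0,10],[0,0,0,0,10],[0,0,0,0,10],[0,0,0,0,10],[0,0,0,0,10],[0,0,0,0,10]]}}

```text
time: 7.55
position: [532.9, 124.2, 211.5]
ee_rot: [1.0, -0.009, -0.0, -0.0]
contact_force: [0.1, 0.6, -1.1]
grip_width: 19.8
```

```bash
python3 st.py 5 wrist scene
```

```text
7.55 [532.9 124.2 211.5] head -0.0172 zax [-0.  0. -1.] F [ 0.1  0.6 -1.1] w 19.8
```

View pics/wrist5.png

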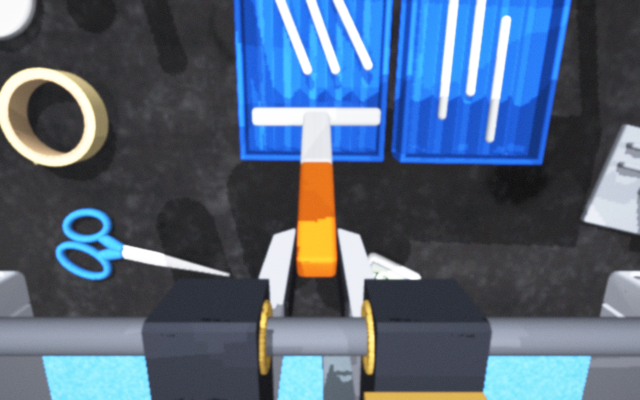

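View pics/scene5.png

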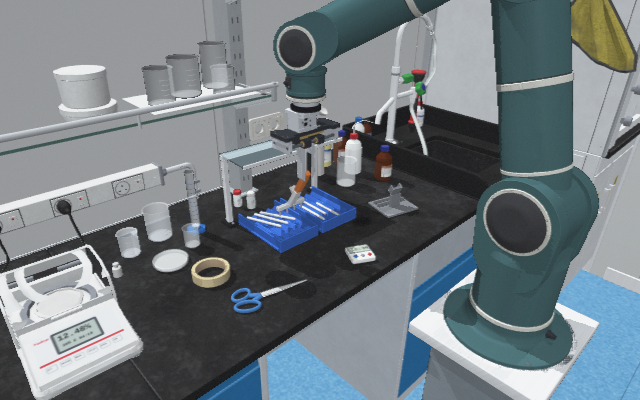

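Run:
```python
from fit import *
w=pickle.load(open("wrist5.pkl","rb"))
crop(w["color"],225,0,405,170,4,"pics/w5c.png")
for uv in [(440,130),(443,110),(398,90)]: print(tri([s,d],[(277,88),uv]))
```

```text
(array([794.47477561, -16.92332753, 354.55488912]), [np.float64(8.125112711062972), np.float64(11.80985404813779)])
(array([790.42615237,  -2.22481301, 374.96362589]), [np.float64(1.6020509249045694), np.float64(2.3276142439567797)])
(array([707.4843048 ,  62.57830134, 397.61184719]), [np.float64(3.0198560599424575), np.float64(3.86215233262974)])
```

View pics/w5c.png

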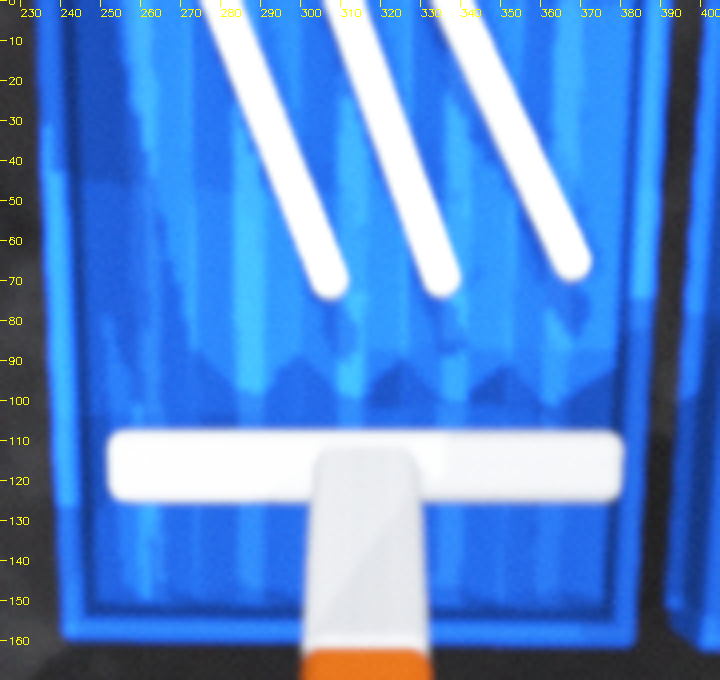

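Run:
```python
from fit import *
w=pickle.load(open("wrist5.pkl","rb"))
P={n:onz(w,uv,38) for n,uv in dict(NL=(240.5,160),NR=(383.3,161.5),FL=(233.8,0),FR=(392,0)).items()}
for k,v in P.items(): print(k,v.round(1))
print("yawL",(P["FL"]-P["NL"])[1]/(P["FL"]-P["NL"])[0],"yawR",(P["FR"]-P["NR"])[1]/(P["FR"]-P["NR"])[0],"end",-(P["NL"]-P["NR"])[0]/(P["NL"]-P["NR"])[1])
m=(P["NL"]+P["NR"])/2; 
for yaw in(-.0175,): print("origin",m[:2]+106*np.array([np.cos(yaw),np.sin(yaw)]))
W=[(w,(N,71,38),(240.5,160)),(w,(N,-71,38),(383.3,161.5))]
a=fit(A+W*3,(658,122,0),"A+w")
# rods
for n,e0,e1 in(("r1",(307.5,71),(281,0)),("r2",(335.5,71),(312,0)),("r3",(368,66),(339.5,0))):
    q=[]
    for e in(e0,e1):
        v=onz(w,e,24)[:2]-a[:2];c,sn=np.cos(a[2]),np.sin(a[2]);q.append((c*v[0]+sn*v[1],-sn*v[0]+c*v[1]))
    q=np.array(q);sl=(q[1,1]-q[0,1])/(q[1,0]-q[0,0]);print(n,q.round(1).tolist(),"ang",np.degrees(np.arctan(sl)).round(1),"y@25,30,34,40",[(q[0,1]+sl*(x-q[0,0])).round(1) for x in(25,30,34,40)])
# rake in hand
H=[(w,(7,48,117.5-7+7),(0,0))]
hz=211.5-123.7
H=[(w,(7,48,hz+31),(252,107.5)),(w,(7,-48,hz+31),(380.3,107.5)),(w,(-7,48,hz+31),(252,125.3)),(w,(-7,-48,hz+31),(380.3,125.3))]
fit(H,(598,124,-.017),"rake")
```

```text
NL [554.3 198.3  38. ]
NR [550.1  56.9  38. ]
FL [697.4 194.   38. ]
FR [694.8  53.3  38. ]
yawL -0.030092355295065515 yawR -0.02498752693814854 end -0.029251848199903646
origin [658.17880175 125.76180137]
A+w [ 6.580615e+02  1.243760e+02 -2.910000e-02]
[[-1.0, 0.6], [-1.4, 0.6], [0.2, 0.1], [0.1, 0.7], [-1.6, -0.3], [-1.2, -1.0], [0.4, -1.0], [-0.5, -0.4], [0.5, -0.3], [-0.1, 0.1], [0.4, 0.1], [-0.1, 0.1], [0.4, 0.1], [-0.1, 0.1], [0.4, 0.1]]
r1 [[-20.6, 5.3], [41.3, 30.0]] ang 21.8 y@25,30,34,40 [np.float64(23.5), np.float64(25.5), np.float64(27.1), np.float64(29.5)]
r2 [[-20.3, -21.9], [41.6, 1.4]] ang 20.6 y@25,30,34,40 [np.float64(-4.8), np.float64(-3.0), np.float64(-1.5), np.float64(0.8)]
r3 [[-15.4, -53.1], [41.8, -24.1]] ang 26.9 y@25,30,34,40 [np.float64(-32.6), np.float64(-30.1), np.float64(-28.0), np.float64(-25.0)]
rake [ 5.974023e+02  1.226416e+02 -1.860000e-02]
[[-1.1, -0.7], [1.1, -0.7], [-0.2, 0.8], [0.2, 0.8]]
```

{"name": "arm_command", "arguments": {"rows": [[0,-1,12,0.009,10],[0,-2.4,26,0.009,10],[0,-2.4,40,0.009,10],[10,-2.4,43,0.009,10],[30,-2.4,43,0.009,10],[45,-2.4,43,0.009,10],[50,-2.4,43,0.009,10],[50,-2.4,43,0.009,10]]}}

```text
time: 8.65
position: [583.0, 125.8, 168.3]
ee_rot: [1.0, -0.013, -0.0, -0.0]
contact_force: [-1.1, 0.7, -1.2]
grip_width: 19.2
```

```bash
python3 st.py 6 wrist side
python3 - <<'E'
from fit import *
w=pickle.load(open("wrist6.pkl","rb"))
crop(w["color"],215,0,415,180,4,"pics/w6c.png")
E
```

```text
8.65 [583.  125.8 168.3] head -0.0262 zax [-0.  0. -1.] F [-1.1  0.7 -1.2] w 19.2
```

View pics/w6c.png

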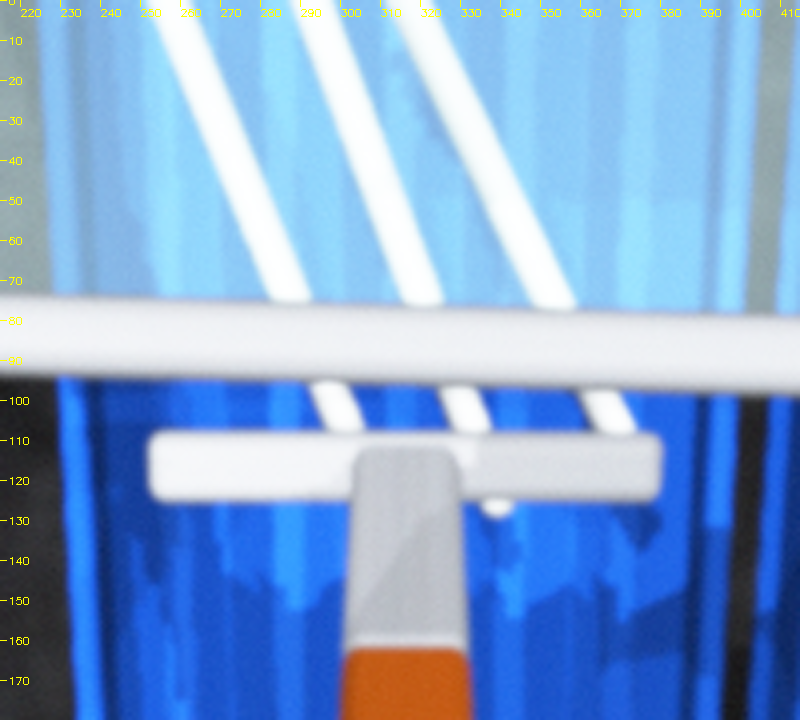

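View pics/side6.png

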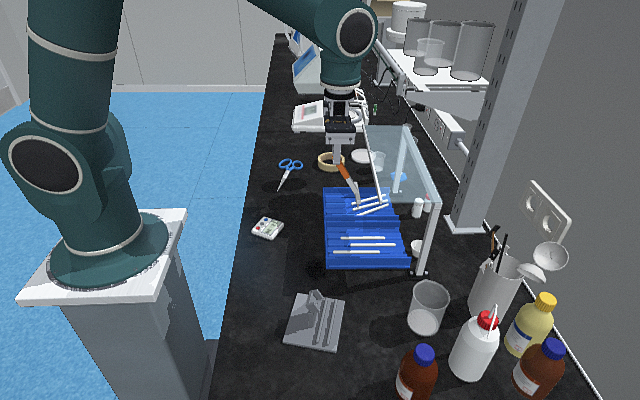

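Run:
```python
from fit import *
w=pickle.load(open("wrist6.pkl","rb"))
def P(u,v,z): return onz(w,(u,v),z)
def sl(a,b): return ((b-a)[1]/(b-a)[0])
L=[P(230,95,38),P(234.5,180,38),P(226,0,38)];Rr=[P(399.2,98,38),P(395,180,38),P(405,0,38)]
print([x.round(1) for x in L+Rr]); print("L",sl(L[0],L[1]),sl(L[2],L[1]),"R",sl(Rr[0],Rr[1]),sl(Rr[2],Rr[1]))
e=[P(215,73.5,234),P(415,79,234),P(215,94.5,222),P(415,98,222)]; print([x.round(1) for x in e],"shield",-sl(e[0][[1,0,2]],e[1][[1,0,2]]),-sl(e[2][[1,0,2]],e[3][[1,0,2]]))
a=(658,124.5,-.027)
c,sn=np.cos(a[2]),np.sin(a[2])
def tr(p): v=p[:2]-np.array(a[:2]); return np.array([c*v[0]+sn*v[1],-sn*v[0]+c*v[1]]).round(1)
hz=168.3-123.7
H=[(w,(7,48,hz+31),(252,107.3)),(w,(7,-48,hz+31),(380.5,107.5)),(w,(-7,48,hz+31),(252,125.3)),(w,(-7,-48,hz+31),(380.5,125.3))]
h=fit(H,(648,124,-.026),"rake"); print("rake in tray",tr(h))
print("wallcentre",[tr((P(230,95,38)+P(399.2,98,38))/2)])
for n,e0,e1 in(("r1",(287.5,75),(258,0)),("r2",(320.5,75),(292.5,0)),("r3",(353,76),(320,0))):
    q=np.array([tr(P(*e0,24)),tr(P(*e1,24))]);s_=(q[1,1]-q[0,1])/(q[1,0]-q[0,0]);print(n,q.tolist(),np.degrees(np.arctan(s_)),[(x,(q[0,1]+s_*(x-q[0,0])).round(1)) for x in(30,34,38)])
```

```text
[array([665.6, 194.8,  38. ]), array([593.6, 197.2,  38. ]), array([736.9, 191.6,  38. ]), array([659.3,  54.1,  38. ]), array([589.7,  55.7,  38. ]), array([733. ,  51.9,  38. ])]
L -0.03313445376824118 -0.03874690307780331 R -0.022426397867060178 -0.02667991553166676
[array([665.9, 153.7, 234. ]), array([662.6,  93.4, 234. ]), array([660.2, 157.5, 222. ]), array([657.2,  90. , 222. ])] shield -0.05372960066949734 -0.04446497915443113
rake [ 6.474188e+02  1.235977e+02 -2.840000e-02]
[[-0.9, -0.6], [1.0, -0.7], [-0.1, 0.7], [0.1, 0.8]]
rake in tray [-10.6  -1.2]
wallcentre [array([4.5, 0.1])]
r1 [[22.5, 23.4], [80.6, 46.3]] 21.511781191567586 [(30, np.float64(26.4)), (34, np.float64(27.9)), (38, np.float64(29.5))]
r2 [[22.5, -4.9], [80.6, 18.1]] 21.59708662168437 [(30, np.float64(-1.9)), (34, np.float64(-0.3)), (38, np.float64(1.2))]
r3 [[21.7, -32.7], [80.6, -4.3]] 25.74211777715928 [(30, np.float64(-28.7)), (34, np.float64(-26.8)), (38, np.float64(-24.8))]
```

{"name": "arm_command", "arguments": {"rows": [[10,-1,0,0,10],[22,-1,0,0,10],[34,-1,0,0,10],[44,-1,0,0,10],[44,-1,0,0,10],[44,-1,0,0,10],[44,-1,0,0,10],[44,-1,0,0,10]]}}

```text
time: 9.75
position: [626.9, 125.6, 168.6]
ee_rot: [1.0, -0.013, 0.0, -0.0]
contact_force: [0.3, -0.7, -1.0]
grip_width: 19.2
```

```bash
python3 st.py 7 wrist side
python3 - <<'E'
from fit import *
w=pickle.load(open("wrist7.pkl","rb"))
crop(w["color"],215,30,415,200,4,"pics/w7c.png")
w=pickle.load(open("side7.pkl","rb"))
crop(w["color"],310,90,450,230,5,"pics/d7c.png")
E
```

```text
9.75 [626.9 125.6 168.6] head -0.0262 zax [ 0.  0. -1.] F [ 0.3 -0.7 -1. ] w 19.2
```

View pics/w7c.png

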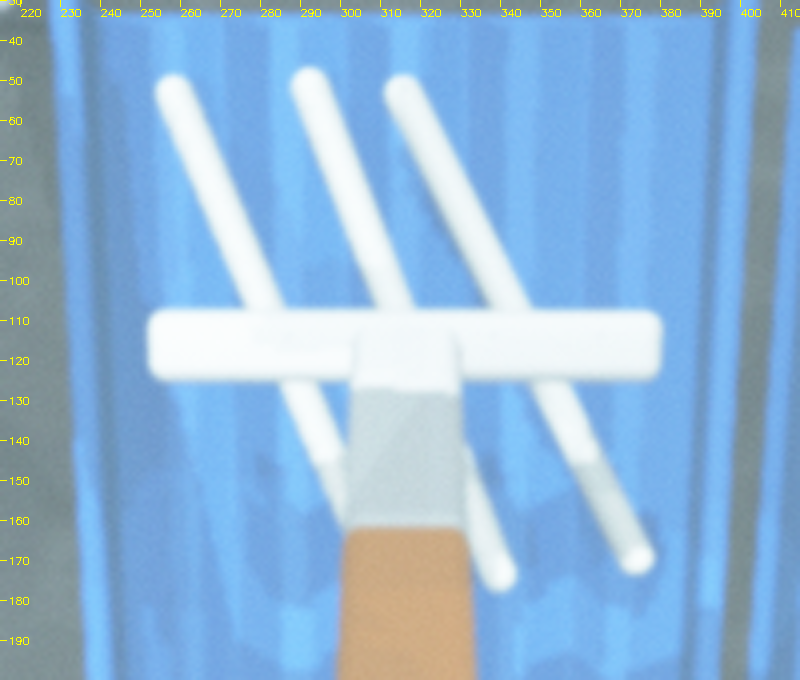

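View pics/d7c.png

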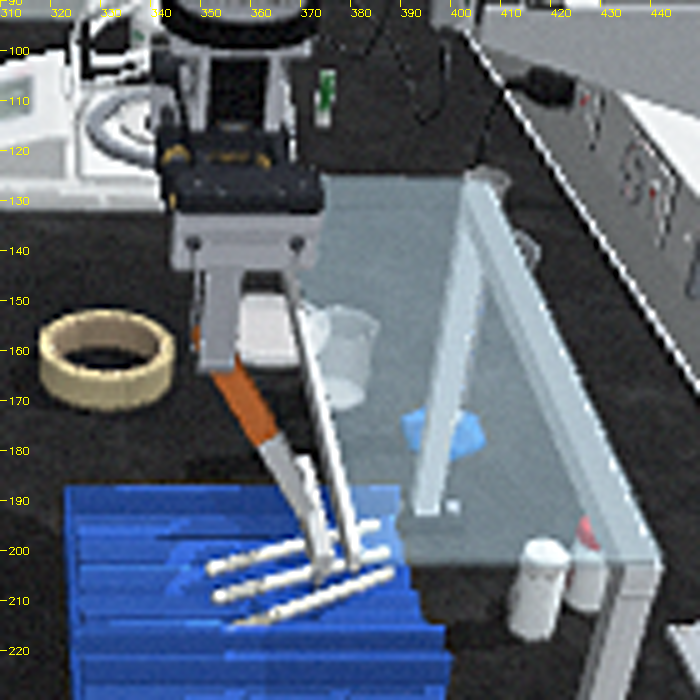

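Run:
```python
from fit import *
w=pickle.load(open("wrist7.pkl","rb"))
def P(u,v,z): return onz(w,(u,v),z)[:2]
hz=168.6-123.7
H=[(w,(7,48,hz+31),(252,107.3)),(w,(7,-48,hz+31),(380.5,107.5)),(w,(-7,48,hz+31),(252,125.3)),(w,(-7,-48,hz+31),(380.5,125.3))]
h=fit(H,(692,124,-.026),"rake"); c,sn=np.cos(h[2]),np.sin(h[2])
def loc(p): v=p-h[:2]; return np.array([c*v[0]+sn*v[1],-sn*v[0]+c*v[1]])
for e0,e1 in(((281,107),(259.5,56)),((338.5,171),(292.5,52)),((373,166),(316,54))):
    a,b=loc(P(*e0,24)),loc(P(*e1,24)); m=(b-a)[1]/(b-a)[0]; print(a.round(1),b.round(1),"y at rake x0:",(a[1]-m*a[0]).round(2),"half width",4/np.cos(np.arctan(m)))
l=[loc(P(u,v,38)) for u,v in((229,60),(237,180),(401.5,60),(396,180))]
print("walls",np.round(l,1).tolist())
```

```text
rake [ 6.913566e+02  1.233727e+02 -2.840000e-02]
[[-0.9, -0.6], [1.0, -0.7], [-0.1, 0.7], [0.1, 0.8]]
[ 6.5 30.9] [48.3 48.1] y at rake x0: 28.22 half width 4.324875232512607
[-50.4 -20.5] [51.5 20.1] y at rake x0: -0.42 half width 4.305194910804413
[-45.7 -51.9] [49.9  0.2] y at rake x0: -26.99 half width 4.5552829933923205
walls [[43.5, 70.9], [-55.9, 69.9], [43.7, -69.3], [-55.8, -70.5]]
```

{"name": "arm_command", "arguments": {"rows": [[0,0,5,0,10],[0,0,10,0,10],[0,0,15,0,10],[0,0,18,0,10],[0,0,20,0,10],[0,0,21.5,0,10],[0,0,22,0,10],[0,0,22,0,10]]}}

```text
time: 10.85
position: [627.0, 125.6, 146.5]
ee_rot: [1.0, -0.013, 0.0, -0.0]
contact_force: [0.2, -0.3, -0.7]
grip_width: 19.6
```

```bash
python3 st.py 8 wrist side
python3 - <<'E'
from fit import *
w=pickle.load(open("wrist8.pkl","rb"))
crop(w["color"],215,30,415,200,4,"pics/w8c.png")
w=pickle.load(open("side8.pkl","rb"))
crop(w["color"],310,90,450,230,5,"pics/d8c.png")
E
```

```text
10.85 [627.  125.6 146.5] head -0.0262 zax [ 0.  0. -1.] F [ 0.2 -0.3 -0.7] w 19.6
```

View pics/w8c.png

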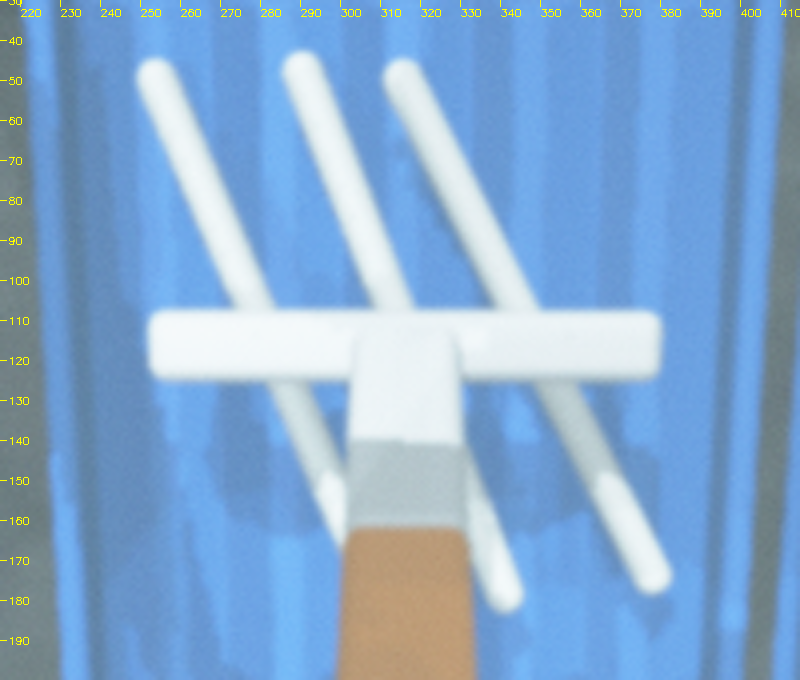

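View pics/d8c.png

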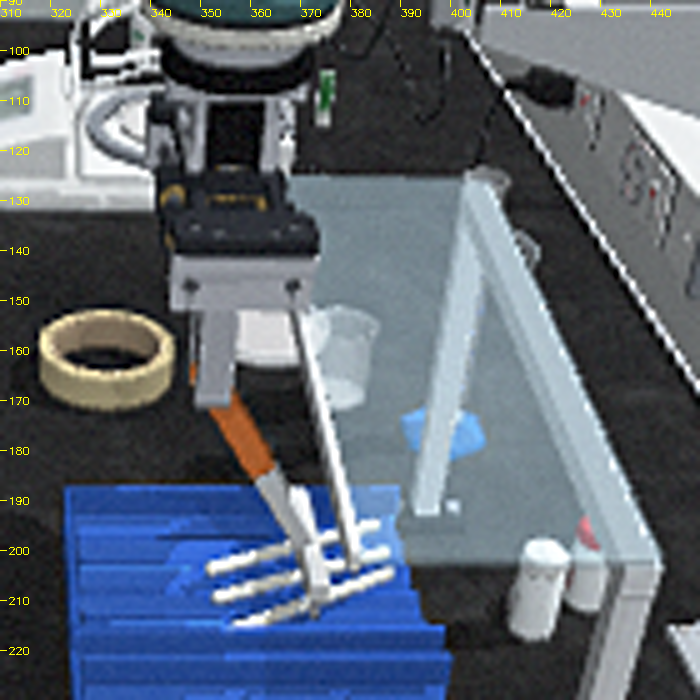

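{"name": "arm_command", "arguments": {"rows": [[-4,0,0,0,10],[-8,0,0,0,10],[-13,0,0,0,10],[-18,0,0,0,10],[-23,0,0,0,10],[-28,0,0,0,10],[-33,0,0,0,10],[-38,0,0,0,10]]}}

```text
time: 11.95
position: [588.7, 126.6, 146.5]
ee_rot: [1.0, -0.013, -0.0, -0.0]
contact_force: [-0.1, -0.4, -0.5]
grip_width: 19.6
```

```bash
python3 st.py 9 wrist
python3 - <<'E'
from fit import *
w=pickle.load(open("wrist9.pkl","rb"))
crop(w["color"],215,0,415,200,4,"pics/w9c.png")
E
```

```text
11.95 [588.7 126.6 146.5] head -0.0262 zax [-0.  0. -1.] F [-0.1 -0.4 -0.5] w 19.6
```

View pics/w9c.png

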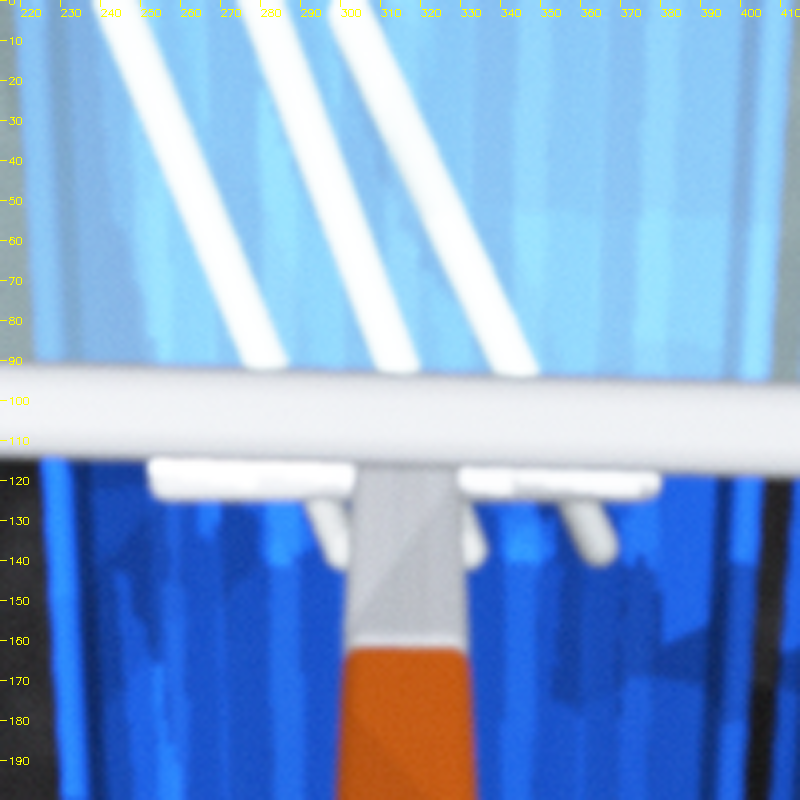

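{"name": "arm_command", "arguments": {"rows": [[-4,0,0,0,10],[-8,0,0,0,10],[-12,0,0,0,10],[-16,0,0,0,10],[-20,0,0,0,10],[-24,0,0,0,10],[-28,0,0,0,10],[-32,0,0,0,10]]}}

```text
time: 13.0
position: [556.7, 127.5, 146.5]
ee_rot: [1.0, -0.013, -0.0, -0.0]
contact_force: [0.4, -0.5, -1.5]
grip_width: 19.8
```

```bash
python3 st.py 10 wrist side
python3 - <<'E'
from fit import *
w=pickle.load(open("wrist10.pkl","rb"))
crop(w["color"],215,0,415,200,4,"pics/w10c.png")
w=pickle.load(open("side10.pkl","rb"))
crop(w["color"],310,130,450,230,5,"pics/d10c.png")
E
```

```text
13.0 [556.7 127.5 146.5] head -0.0262 zax [-0.  0. -1.] F [ 0.4 -0.5 -1.5] w 19.8
```

View pics/w10c.png

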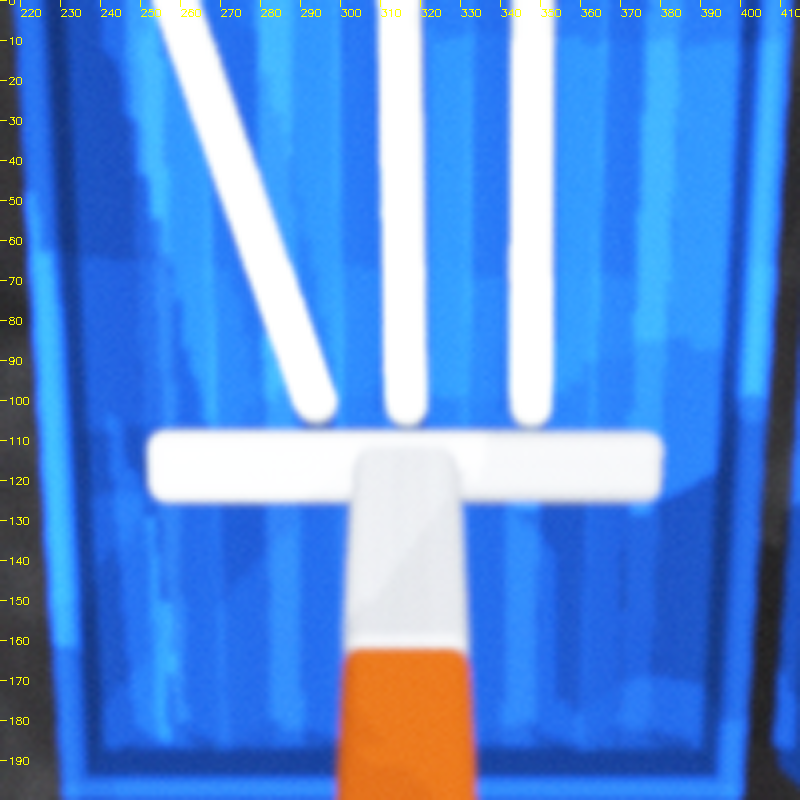

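View pics/d10c.png

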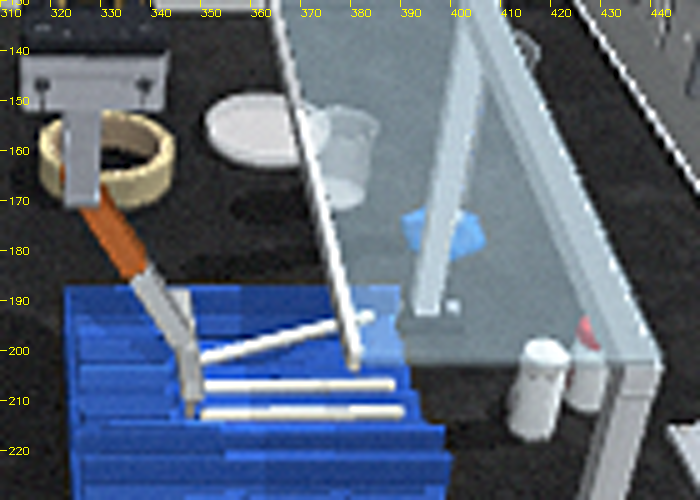

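```bash
cat > rods.py <<'E'
from fit import *
a=(658,124.5,-.025)
c,sn=np.cos(a[2]),np.sin(a[2])
def tr(p): v=p[:2]-np.array(a[:2]); return np.array([c*v[0]+sn*v[1],-sn*v[0]+c*v[1]]).round(1)
def line(f,e0,e1,z0=24,z1=None,name=""):
    A_=tr(onz(f,e0,z0));B_=tr(onz(f,e1,z1 or z0));print(name,A_,B_,"ang",np.degrees(np.arctan2(*(B_-A_)[::-1])).round(1))
def tip(st): # tcp,head
    h=st[2]; return tr(np.array([st[0]+65*np.cos(h),st[1]+65*np.sin(h)]))
E
python3 - <<'E'
from rods import *
w=pickle.load(open("wrist10.pkl","rb"))
line(w,(293,101),(262,0),24,name="r1 z24");line(w,(293,101),(262,0),18,24,name="r1 near low")
line(w,(315,100),(315,0),14,name="r2");line(w,(345.5,100),(348,0),14,name="r3")
print("tip",tip((556.7,127.5,-.0262)))
d_=pickle.load(open("side10.pkl","rb"))
line(d_,(350,201.5),(383,193.3),24,name="r1 side");line(d_,(351,207),(387,207),14,name="r2 side");line(d_,(351,213),(389.5,212),14,name="r3 side")
for y in(39,13,-13,-39): print(y,proj(w,[np.r_[np.array(a[:2])+np.array([c*-36.5-sn*y,sn*-36.5+c*y]),23]]).round(0))
E
```

```text
r1 z24 [-25.4  18.7] [48.9 40.8] ang 16.6
r1 near low [-25.3  19. ] [48.9 40.8] ang 16.4
r2 [-24.5   0.8] [51.4  0.5] ang -0.2
r3 [-24.6 -24.8] [ 51.3 -25.4] ang -0.5
tip [-36.3   0.4]
r1 side [-25.6  16.2] [80.1 57.6] ang 21.4
r2 side [-23.3   2.5] [83.8  1.9] ang -0.3
r3 side [-26.1 -25.7] [ 86.8 -21.8] ang 2.0
39 [[269. 115.]]
13 [[300. 115.]]
-13 [[332. 115.]]
-39 [[363. 115.]]
```

Rods 2 and 3 are down. Rod 1 hangs across the ridge at y=39. I'll lift, shift the rake to put tines either side of it, and look before lowering.

{"name": "arm_command", "arguments": {"rows": [[0,0,-10,0,10],[0,0,-24,0,10],[10,-5,-24,0,10],[25,-10,-24,0,10],[40,-17,-24,0,10],[55,-17,-24,0,10],[70,-17,-24,0,10],[78,-17,-24,0,10]]}}

```text
time: 14.1
position: [636.3, 142.5, 170.0]
ee_rot: [1.0, -0.013, -0.0, -0.0]
contact_force: [-0.5, 0.2, -0.7]
grip_width: 19.2
```

```bash
python3 st.py 11 wrist side
python3 - <<'E'
from fit import *
w=pickle.load(open("wrist11.pkl","rb"))
crop(w["color"],215,20,415,200,4,"pics/w11c.png")
w=pickle.load(open("side11.pkl","rb"))
crop(w["color"],310,100,450,230,5,"pics/d11c.png")
E
```

```text
14.1 [636.3 142.5 170. ] head -0.0265 zax [-0.  0. -1.] F [-0.5  0.2 -0.7] w 19.2
```

View pics/w11c.png

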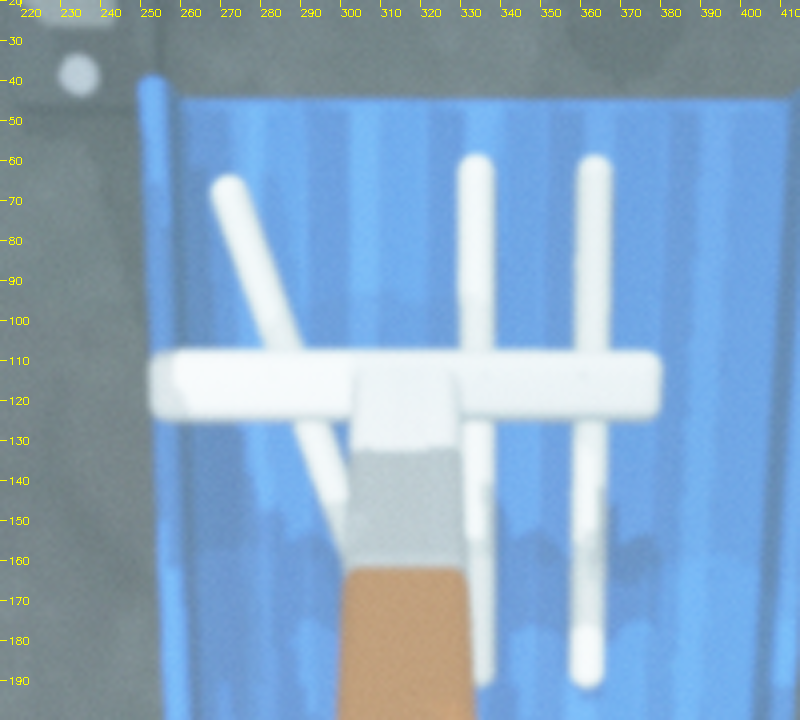

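View pics/d11c.png

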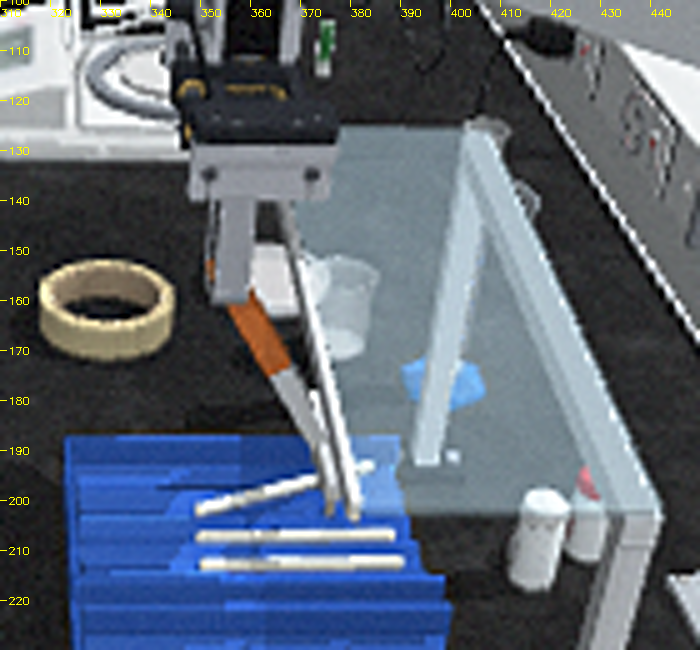

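Run:
```python
from rods import *
w=pickle.load(open("wrist11.pkl","rb"))
hz=170-123.7
H=[(w,(7,48,hz+31),(252,107.3)),(w,(7,-48,hz+31),(380.5,107.5)),(w,(-7,48,hz+31),(252,125.3)),(w,(-7,-48,hz+31),(380.5,125.3))]
h=fit(H,(692,124,-.026),"rake"); c,sn=np.cos(h[2]),np.sin(h[2])
def loc(p): v=p[:2]-h[:2]; return np.array([c*v[0]+sn*v[1],-sn*v[0]+c*v[1]])
print("rake in tray",tr(h),tip((636.3,142.5,-.0265)))
for e0,e1,z in(((297.5,145),(272.5,67),24),((335,187),(334,63),14),((362,187),(363.5,63),14)):
    a_,b=loc(onz(w,e0,z)),loc(onz(w,e1,z)); m=(b-a_)[1]/(b-a_)[0]; print("tray",tr(onz(w,e0,z)),tr(onz(w,e1,z)),"rake",a_.round(1),b.round(1),"y at rake x0:",(a_[1]-m*a_[0]).round(2))
```

```text
rake [ 7.007875e+02  1.402861e+02 -2.870000e-02]
[[-0.9, -0.6], [1.0, -0.7], [-0.1, 0.7], [0.1, 0.8]]
rake in tray [42.4 16.9] [42.9 17.4]
tray [15.6 33.8] [82.2 54.2] rake [-26.9  16.9] [39.7 37.5] y at rake x0: 25.22
tray [-25.7  -1. ] [86.3  1.1] rake [-68.  -18.1] [ 44.  -15.6] y at rake x0: -16.6
tray [-25.8 -26.9] [ 86.2 -24.9] rake [-68. -44.] [ 44.  -41.6] y at rake x0: -42.56
```

{"name": "arm_command", "arguments": {"rows": [[0,0,6,0,10],[0,0,12,0,10],[0,0,18,0,10],[0,0,21,0,10],[0,0,23.5,0,10],[0,0,23.5,0,10],[0,3,23.5,0,10],[0,6,23.5,0,10]]}}

```text
time: 15.2
position: [635.3, 136.1, 147.1]
ee_rot: [1.0, -0.013, 0.0, -0.0]
contact_force: [0.5, 0.5, -1.3]
grip_width: 19.3
```

{"name": "arm_command", "arguments": {"rows": [[0,2,0,0,10],[0,4,0,0,10],[0,6.5,0,0,10],[0,9,0,0,10],[0,11.5,0,0,10],[0,14,0,0,10],[0,16.5,0,0,10],[0,16.5,0,0,10]]}}

```text
time: 16.2
position: [634.9, 119.7, 146.9]
ee_rot: [1.0, -0.013, -0.0, 0.0]
contact_force: [-1.1, 0.1, -0.2]
grip_width: 18.8
```

```bash
python3 st.py 12 wrist side
python3 - <<'E'
from fit import *
w=pickle.load(open("wrist12.pkl","rb"))
crop(w["color"],215,20,415,200,4,"pics/w12c.png")
w=pickle.load(open("side12.pkl","rb"))
crop(w["color"],310,100,450,230,5,"pics/d12c.png")
E
```

```text
16.2 [634.9 119.7 146.9] head -0.0265 zax [-0. -0. -1.] F [-1.1  0.1 -0.2] w 18.8
```

View pics/w12c.png

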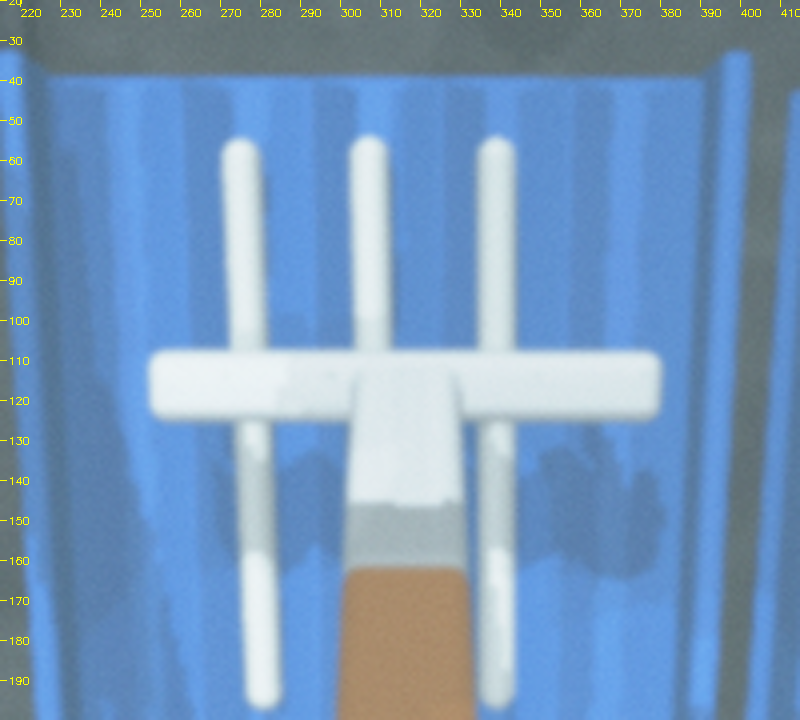

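View pics/d12c.png

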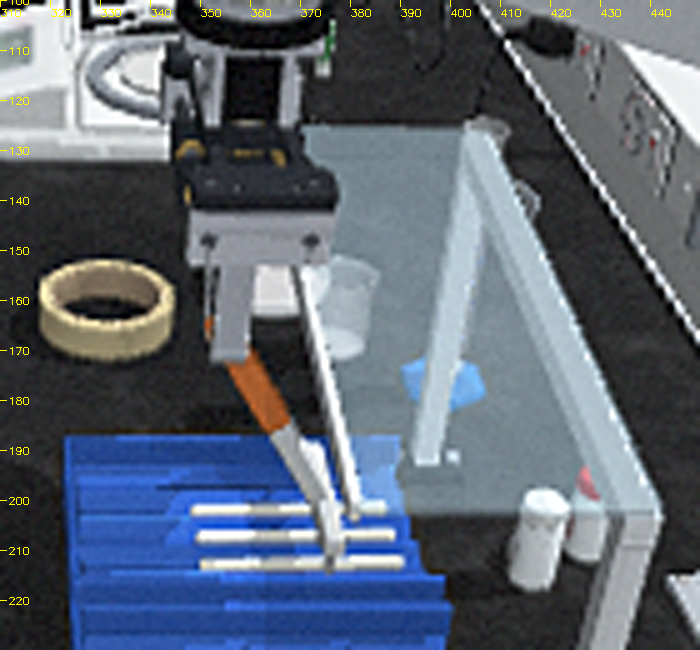

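All three rods lie parallel. I'll raise the rake and withdraw it.

{"name": "arm_command", "arguments": {"rows": [[0,0,-8,0,10],[0,0,-18,0,10],[0,0,-26,0,10],[-20,0,-26,0,10],[-45,0,-26,0,10],[-70,0,-30,0,10],[-95,0,-45,0,10],[-105,0,-65,0,10]]}}

```text
time: 17.3
position: [528.7, 122.7, 212.8]
ee_rot: [1.0, -0.013, -0.0, 0.0]
contact_force: [0.3, 0.3, -0.9]
grip_width: 19.5
```

```bash
python3 st.py 13 wrist side
python3 - <<'E'
from rods import *
w=pickle.load(open("wrist13.pkl","rb"))
crop(w["color"],215,0,415,170,4,"pics/w13c.png")
w=pickle.load(open("side13.pkl","rb"))
crop(w["color"],310,170,450,280,5,"pics/d13c.png")
E
```

```text
17.3 [528.7 122.7 212.8] head -0.0257 zax [-0. -0. -1.] F [ 0.3  0.3 -0.9] w 19.5
```

View pics/w13c.png

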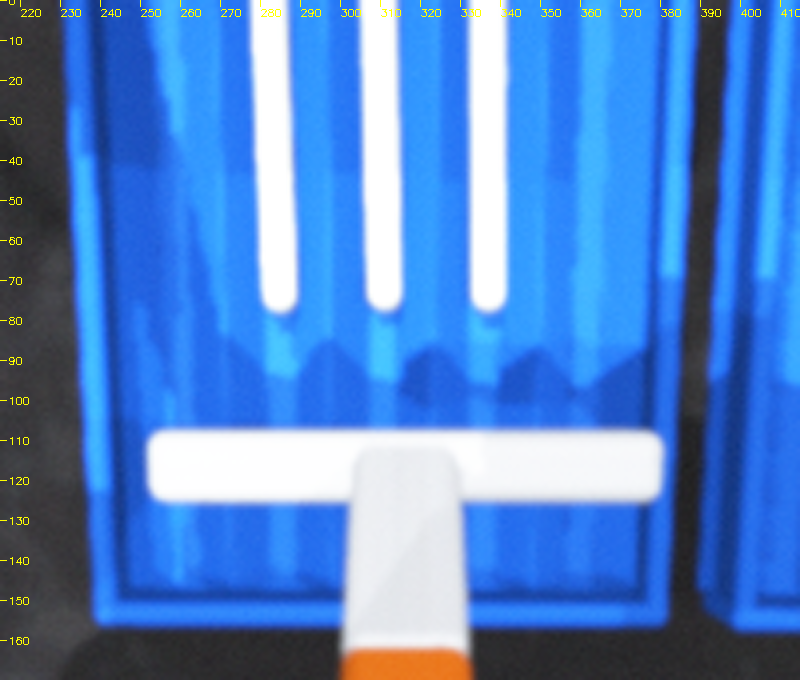

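View pics/d13c.png

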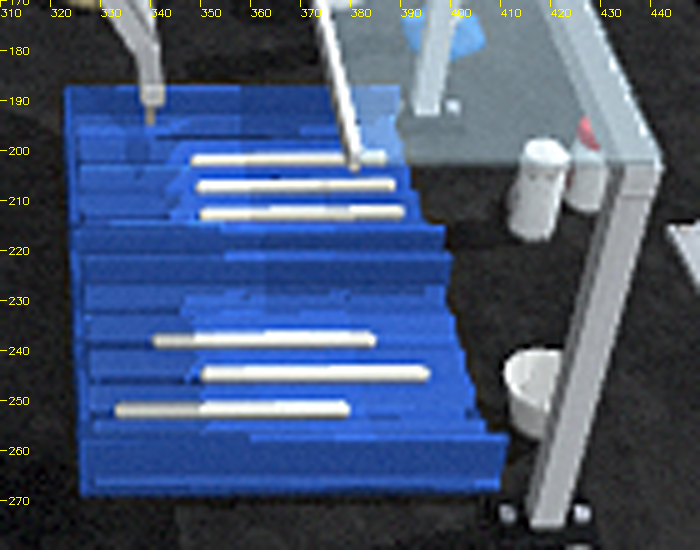

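{"name": "arm_command", "arguments": {"rows": [[-4,20,0,0,10],[-9,65,0,0,10],[-15,120,0,0.07,10],[-21,175,0,0.14,10],[-28,230,0,0.218,10],[-35,285,0,0.218,10],[-42,335,0,0.218,10],[-46,363,0,0.218,10]]}}

```text
time: 18.4
position: [473.7, -242.0, 211.4]
ee_rot: [0.992, -0.123, -0.0, 0.0]
contact_force: [0.1, 0.2, -0.9]
grip_width: 19.6
```

{"name": "arm_command", "arguments": {"rows": [[0,0,0,0,10],[0,0,0,0,10],[0,0,0,0,10],[0,0,0,0,10],[0,0,0,0,10],[0,0,0,0,10],[0,0,0,0,10],[0,0,0,0,10]]}}

```text
time: 19.4
position: [474.4, -239.0, 211.9]
ee_rot: [0.993, -0.122, -0.0, -0.0]
contact_force: [0.0, -0.2, -1.3]
grip_width: 19.7
```

```bash
python3 st.py 14 wrist
python3 - <<'E'
from rods import *
from plant import read_state
w=pickle.load(open("wrist14.pkl","rb"))
crop(w["color"],235,60,405,220,4,"pics/w14c.png")
p=read_state()["position"];h=-.2442
dl=np.array([473.4-p[0],-239.2-p[1]]);print(dl@[np.cos(h),np.sin(h)],dl@[np.sin(h),-np.cos(h)])
E
```

```text
19.4 [ 474.4 -239.   211.9] head -0.2443 zax [-0.  0. -1.] F [ 0.  -0.2 -1.3] w 19.7
-0.9288268195540414 0.40890025343325
```

View pics/w14c.png

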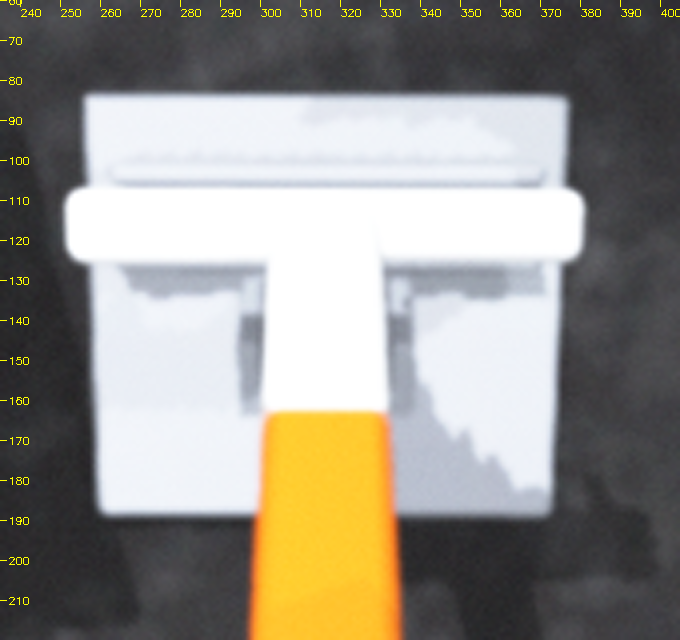

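{"name": "arm_command", "arguments": {"rows": [[-0.9,0.4,8,0,10],[-0.9,0.4,18,0,10],[-0.9,0.4,28,0,10],[-0.9,0.4,38,0,10],[-0.9,0.4,46,0,10],[-0.9,0.4,52,0,10],[-0.9,0.4,56,0,10],[-0.9,0.4,56,0,10]]}}

```text
time: 20.45
position: [473.4, -239.2, 155.8]
ee_rot: [0.993, -0.122, -0.0, -0.0]
contact_force: [-0.6, -0.5, -1.4]
grip_width: 19.7
```

{"name": "arm_command", "arguments": {"rows": [[0,0,5,0,10],[0,0,10,0,10],[0,0,14,0,10],[0,0,18,0,10],[0,0,21,0,10],[0,0,23,0,10],[0,0,24,0,10],[0,0,24,0,10]]}}

```text
time: 21.45
position: [473.5, -239.2, 132.0]
ee_rot: [0.993, -0.122, 0.0, -0.0]
contact_force: [0.1, -1.0, -0.7]
grip_width: 19.4
```

```bash
python3 st.py 15 wrist side
python3 - <<'E'
from rods import *
w=pickle.load(open("wrist15.pkl","rb"))
crop(w["color"],235,60,405,220,4,"pics/w15c.png")
w=pickle.load(open("side15.pkl","rb"))
crop(w["color"],275,255,355,360,5,"pics/d15c.png")
E
```

```text
21.45 [ 473.5 -239.2  132. ] head -0.2442 zax [ 0.  0. -1.] F [ 0.1 -1.  -0.7] w 19.4
```

View pics/d15c.png

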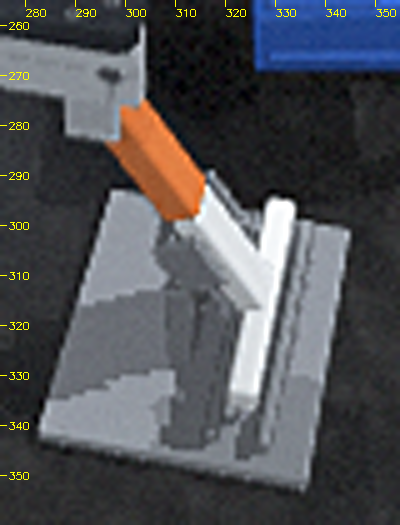

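View pics/w15c.png

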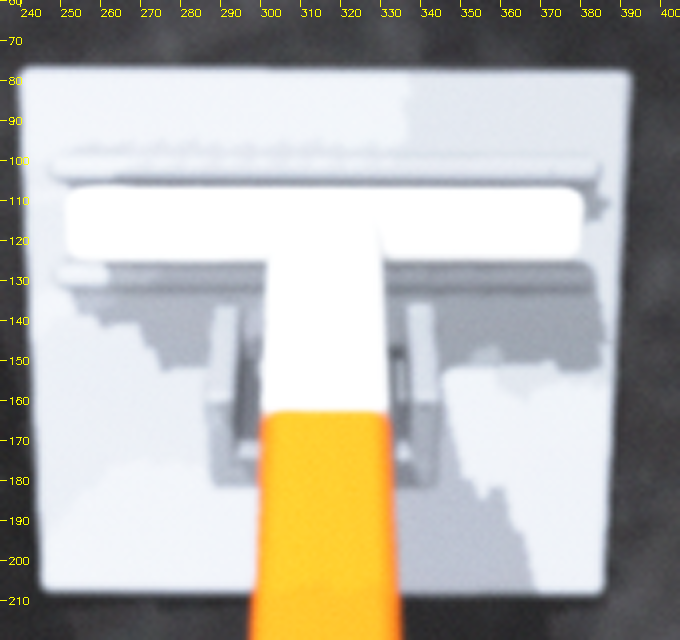

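Seated like the original (head bar at (327,315) in the side view, unchanged). I'll open the fingers and rise straight up.

{"name": "arm_command", "arguments": {"rows": [[0,0,0.4,0,10],[0,0,0.4,0,22],[0,0,0.4,0,26],[0,0,0.4,0,35],[0,0,0.4,0,50],[0,0,0.4,0,60],[0,0,0.4,0,60],[0,0,0,0,60]]}}

```text
time: 22.55
position: [473.4, -239.2, 131.9]
ee_rot: [0.993, -0.122, -0.0, -0.0]
contact_force: [-0.6, 0.3, 0.2]
grip_width: 59.6
```

{"name": "arm_command", "arguments": {"rows": [[0,0,-5,0,60],[0,0,-15,0,60],[0,0,-35,0,60],[0,0,-60,0,60],[0,0,-90,0,60],[-20,0,-120,0,60],[-40,0,-140,0,60],[-40,0,-140,0,60]]}}

```text
time: 23.55
position: [434.6, -229.8, 274.1]
ee_rot: [0.993, -0.122, 0.002, 0.001]
contact_force: [-0.5, 0.2, -0.2]
grip_width: 59.4
```

{"name": "arm_command", "arguments": {"rows": [[0,0,0,0,60],[0,0,0,0,60],[0,0,0,0,60],[0,0,0,0,60],[0,0,0,0,60],[0,0,0,0,60],[0,0,0,0,60],[0,0,0,0,60]]}}

```text
time: 24.55
position: [434.6, -229.5, 272.0]
ee_rot: [0.993, -0.122, -0.0, -0.0]
contact_force: [-0.7, 1.1, -0.5]
grip_width: 60.0
```

```bash
python3 st.py 16 wrist side
python3 - <<'E'
from rods import *
w=pickle.load(open("wrist16.pkl","rb"))
crop(w["color"],215,60,405,220,4,"pics/w16c.png")
w=pickle.load(open("side16.pkl","rb"))
crop(w["color"],275,170,435,360,4,"pics/d16c.png")
E
```

```text
24.55 [ 434.6 -229.5  272. ] head -0.2442 zax [-0.  0. -1.] F [-0.7  1.1 -0.5] w 60.0
```

View pics/d16c.png

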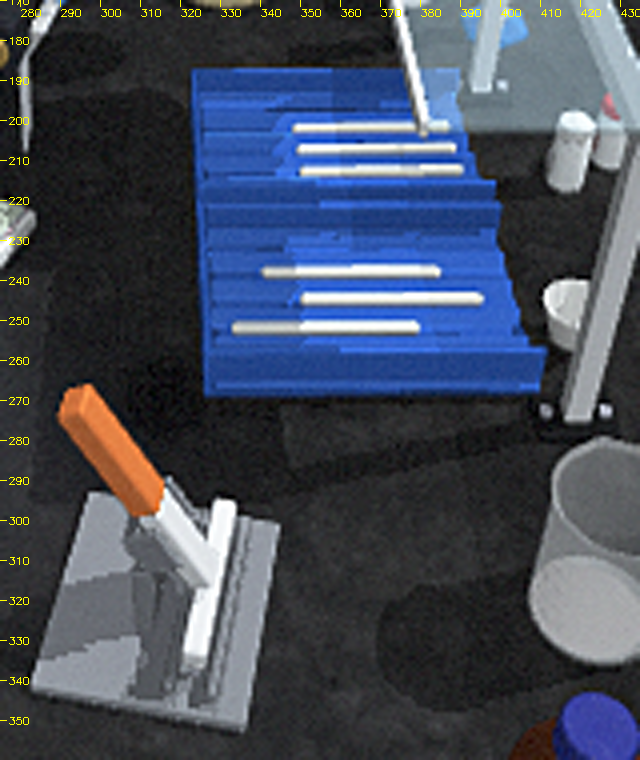

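View pics/w16c.png

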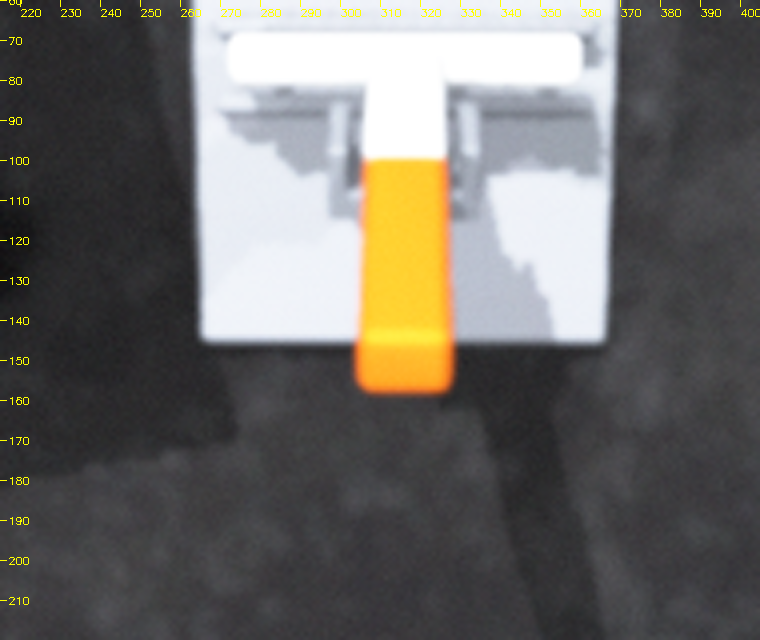

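The rake stands in its rest as at the start, with its orange tip at (294,268) in the side view. All the rods lie in grooves, and the tidy tray's rods are unchanged at v = 237, 244 and 252. I'm handing in.

```bash
python3 -c "
from plant import env
print(env.sign_off())"
```

```text
the job is handed in; nothing more can be done
None
```

The three askew rods now lie in grooves of the left tray, one each at y = -26, 0 and 26 mm. The rake is back in its rest, and I handed the job in at about 24.6 s.

- **Grip:** The moves offered no way to lean the tool. I gripped the rake high on its handle with the tool upright, so by the given dimensions the gripper's body passed over the shield plate by about 9 mm. There was no sign of contact.
- **First stroke:** One comb of about 70 mm laid down the rods at y = -26 and 0.
- **Third rod:** It was left lying across the y = 39 ridge. I lowered the tines on both sides of it and swept sideways about 22 mm instead of combing again, and it dropped into the y = 26 groove.

**Last checks:**
- In the pictures the rods look parallel to the grooves, centred at about x = 30 mm.
- The tidy rods and the rake look as they did at the start. I did not check the timer, tape roll and scissors again at the end.
- The tool force readings I took at the end of each move stayed near zero, and at hand-in the gripper was open and clear of everything.
- Estimates of the tray's yaw disagreed by 1 to 2 degrees between views. I could not measure the rods' heights directly; I judged that they were down from the pictures.

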